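# Clamp up a glued knife handle

### The arm

A 7-joint arm with a two-finger parallel gripper is mounted at the origin on a cart in front of the work surface, level with it; the furniture and walls round the work are solid. World frame = base frame: x ahead of the robot, y to its left, z up, the work surface at z = 0. Lengths are in m, angles in rad, forces in N, time in s.
With the tool pointing down it reaches from about 0.4 to 0.85 m from the base axis. Payload 10.4 kg.
Tool frame: the origin (TCP) lies on the centre line of the jaws, within the pads' length; the fingertips stand 14 mm ahead of it and the grasp point (between the pads) lies 5 mm behind it (tip_reach is the z of the fingertips in the tool frame, in m); z points along the fingers, x is the direction in which the jaws open and shut, and the axes are right-handed (so a half turn about z gives the same grasp; the last joint's range is limited). The gripper opens to 87 mm and grips with 3 to 60 N. Pads are 19 mm wide; open, the fingers measure 117 mm over their backs; the gripper's body (75 mm by 190 mm) begins 51 mm behind the grasp point.
Start: joints at [1.191, 0.332, -0.065, 1.46, 0.022, 1.35, -0.088], TCP at [0.218, -0.586, 0.237] pointing down, gripper open.
Joint ranges: [-2.6, 2.6], [-0.5, 2.12], [-1.47, 1.34], [0.16, 2.42], [-1.27, 4.41], [0.06, 2.06], [-2.6, 2.6]. Speed limits (rad/s): [2.22, 2.22, 2.79, 2.79, 3.14, 3.14, 3.14].

### API

Orientations are given as a unit quaternion [x, y, z, w].
In Python, from bench import * gives the robot as it stands.
- The arm moves only by the tool carry_out, never from a script. Its argument "rows" is a list of rows, each a list of 5 numbers: the closure, from -1 (fully open) to 1 (shut), so that 0 is half open, then the shift along the tool's x, y, z in units of 30 mm (1.0 is 30 mm), then the turn about the tool's z in units of 5 degrees (1.0 is 5 degrees). In form: [[jaw, x, y, z, turn], ...]. A call has 1 to 20 rows; each row shifts and turns the pose as measured when the row begins, along the tool's axes as they then stand; what a row does not reach is not made up. A row lasts 1/12 s, in which the tool goes at most 41.7 mm and 7.16 degrees, less where a joint would pass 70% of its speed; a pose out of reach is approached as far as the arm can. A call is refused whole if a number of a shift passes 1 or a number of a turn 1, either way. A call with a gripper value outside its range is refused whole. The fingers move at their own pace and stop on an object; "force" is the grip in N (left out, the last holds). Time passes only in rows, so rows that do not move let the fingers close. It gives the time, the measured TCP pose, the force and the opening at its end, in the units of the state.
- read_state(): the state, without advancing time (a new reading comes with each control period).
- camera(name): name is "side" or "top"; returns the picture (384x512x3 uint8, blue, green, red); there is no depth.
- camera_info(name): a dict with "fx", "fy", "cx", "cy" (pixels), "dist_coeffs" ([k1, k2, p1, p2, k3] as OpenCV has them; the pictures are not rectified), "extrinsics" (4x4, takes a point from camera to world coordinates). Camera axes: x right, y down, z forward; pixel columns grow to the right and rows downward; lengths in m; the calibration is good to about 2 mm. A picture is of the moment at which its call begins. camera_info takes no time and is no camera call.
- close_job(): hands the job in, once; it reports no verdict.
Trained networks look in the newest picture that a camera, given by its name, has taken for a name from the list of things; names that differ only in an ending like _2 or _b are one class to them, and where a whole thing is asked for, a point or a joint stands for the part that bears it (a point fixed in the world has none). Each returns a list of dicts, best first, with "conf" (0 to 1); they miss things now and then, are a little off and sometimes report something else, mostly with a low value. They report only what shows in the picture. A call takes as long as a camera call.
- recognise(query, camera): "box" ([centre column, centre row, width, height] in pixels, round what is visible of it).
- silhouettes(query, camera): "mask" (384x512 bool, what is visible of it) and "box" ([centre column, centre row, width, height] in pixels, round what is visible of it).
- pinpoint(query, camera): "xy" ([column, row] in pixels: a listed point, or the origin of a listed thing).
The state is a dict: "time": time; "joint_positions": joint angles; "joint_vel": joint speeds; "joint_torque": joint torques, N m; "ee_pos": TCP position; "eef_rot": TCP orientation; "ft_force": force on the tool from outside, world axes, zero at the start; "torque": the same for the moment, N m; "width": finger opening in m.
Only numpy, scipy, OpenCV 4.12 (cv2) and the standard library are available. Lean on these libraries where they do the work, as an engineer would, in place of code of your own. Each camera call takes 0.05 s, during which the arm holds its last target. There are 200 camera calls.

### The job

A knife is held spine up in the gluing jig with its tang bare: stand the loose wooden handle scale upright in the jig between tang and lip, square end towards the bolster, without letting it topple. Then squeeze the two large spring clamps off the rack and let them close over scale and tang together, one towards each end of the scale, so that the scale is pulled tight to the tang; leave the small clamp on the rack and the glue bottle, scissors and pliers where they are.

Things in the scene. Friction and masses are not known exactly. Their poses are not given: they have to be found in the camera images.
- jig: Gluing jig, fixed; holds a knife spine up. Origin on the table under the middle of the handle place; x points along the knife towards the blade, z up. Board x -72..190, y +-44, 12 mm thick. Bolster x 60..72, y +-8, 42 mm high. Block holding the blade x 92..170, y +-22, 34 mm high (blade spine 41.5). Nothing stands on the board on the tang's +y side.
- tang_mid (a point): Middle of the bare tang, in the jig's axes, 30 mm above the table: a steel strip 4 mm thick across y, 20 mm high (z 20..40 above the table), from the jig's x -68 to 60. The large clamps must bite it with their jaw centres 26 to 36 mm above the table, over scale and tang together.
- slot (a point): Middle of the scale's slot, on its floor (12 mm above the table), in the jig's axes. The slot runs along x on the tang's -y side and is 16.5 mm wide across y, from the tang's face to a low wooden lip 6 mm thick, 4 mm high above the floor, 112 mm long. The scale's middle belongs over this point (at most 4 mm further towards the blade, 12 mm further back).
- scale_centre (a point): Centre (half-way up) of the loose handle scale: a dark wood plate 110 mm long, 10 mm thick, 45 mm high, about 60 g, standing on its long edge on the table. x runs along it to its square end, the other end is round (radius 22); y across its thickness, z up. Pinch its thickness by the top 12 mm only: so the fingertips stay above the tang, which ends 17 mm below the scale's top.
- scale_square_end (a point): Middle of the scale's square end face, 55 mm from its centre.
- rack: Clamp rack, fixed: foot 220 x 70 x 14 mm with an upright plywood strip 205 mm long (along x), 14 mm thick (y), its top 58 mm above the table. Origin under its middle. Two large and one small spring clamp sit astride it, jaws down, about 60 mm apart, in any order.
- clamp_a_handles (a point): Large spring clamp A (steel, black handles, 130 g), jaws down: point between its handles where they are squeezed, 96 mm above the jaw centre. Clamp frame: x along its 26 mm width, y from handle to handle, z up. Handles 58 mm over their outsides here, 62 at the top end 8 mm higher; squeeze to 34 mm (a stop; 12 N) to open the jaws. The frame is that of the -y half and tilts 0.24 rad meanwhile.
- clamp_a_jaws (a point): Centre between the jaw pads of clamp A: 14 mm apart on the rack, 36 mm squeezed open; released they close with about 10 N. The pivot is 46 mm above this point. Squeezing pushes the clamp about 5 mm down between the fingers; letting go draws it up 5 to 10 mm. Pads 18 mm high, 27 mm wide along x, jaw 8 mm thick outside the gap; the throat is free for 36 mm above this point.
- clamp_a_half (a joint): Opening angle of clamp A: 0 at a jaw gap of 14 mm, 0.48 rad squeezed open to its stop (36 mm), -0.2 shut.
- clamp_b_handles (a point): Large spring clamp B, the same as A: point midway between its handles.
- clamp_b_jaws (a point): Centre between the jaw pads of clamp B.
- clamp_b_half (a joint): Opening angle of clamp B, as for A.
- small_clamp_handles (a point): Small spring clamp of the same kind, 0.6 times the size (68 mm high); too short to reach over the scale, it stays on the rack. Point midway between its handles, 58 mm above its jaw centre.
- glue_bottle: Bystander: bottle 35 mm across and 130 mm high, behind the jig. Origin under its foot.
- scissors: Bystander: scissors lying flat, 158 mm long along y, 66 mm wide, 9 mm high.
- pliers: Bystander: pliers lying flat, 168 mm long along y, 13 mm high.

How it is judged:
By the outcome, as a careful person would: the job done as asked, in the order asked, and still so for the second after the job is handed in, with the robot touching nothing.
It also fails if it takes over 64 s, if anything falls off the work surface, if the arm or the gripper's body presses on something with over 40 N, if the wrist force passes 120 N, or if a joint passes its speed limit or range.

## Working session

There is one attempt and no reset: what is moved stays moved. The work goes in short steps, Python scripts to look and compute and a tool call to move; the robot and the scene stay as the last step left them, time stands still between calls to the robot, and variables do not carry over. Pictures are saved under pics/ and viewed, about 8 in all and at most 12, crops included, and the job is handed in when it is done.

Besides the shell and the picture viewer there is one more tool, called after "Request:" by a JSON object that holds its "fn" and its "kwargs". carry_out: Moves the arm, as the interface text tells. Its arguments: {"type":"object","properties":{"rows":{"type":"array","items":{"type":"array","items":{"type":"number"}}},"force":{"type":"number"}},"required":["rows"]}

```bash
mkdir -p pics; ls; cat > h.py <<'E'
from bench import *
import numpy as np, cv2
from scipy.optimize import least_squares
from scipy.spatial.transform import Rotation as R
def cam(n):
    i=camera_info(n);K=np.array([[i['fx'],0,i['cx']],[0,i['fy'],i['cy']],[0,0,1]]);return K,np.array(i['dist_coeffs'],float),np.array(i['extrinsics'])
def ray(n,uv):
    K,d,T=cam(n);p=cv2.undistortPoints(np.array([[uv]],float),K,d)[0,0]
    v=T[:3,:3]@np.array([p[0],p[1],1]);return T[:3,3],v/np.linalg.norm(v)
def onz(n,uv,z):
    o,v=ray(n,uv);return o+v*(z-o[2])/v[2]
def tri(obs):
    A=np.zeros((3,3));b=np.zeros(3);L=[]
    for n,uv in obs:
        o,v=ray(n,uv);P=np.eye(3)-np.outer(v,v);A+=P;b+=P@o;L.append((o,v))
    x=np.linalg.solve(A,b);return x,[round(1e3*float(np.linalg.norm(np.cross(x-o,v))),1) for o,v in L]
def proj(n,X):
    K,d,T=cam(n);Ti=np.linalg.inv(T);return cv2.projectPoints(np.atleast_2d(np.array(X,float)),cv2.Rodrigues(Ti[:3,:3])[0],Ti[:3,3],K,d)[0][:,0]
E
python3 - <<'E'
from h import *
s=read_state();print(s['time'],s['ee_pos'],s['eef_rot'],s['width'])
for n in('top','side'):
    cv2.imwrite(f'pics/{n}0.png',camera(n)); print(n,np.round(cam(n)[2],3).tolist(),np.round(cam(n)[0],0).tolist())
P={}
for q in 'jig tang_mid slot scale_centre scale_square_end rack clamp_a_handles clamp_a_jaws small_clamp_handles glue_bottle scissors pliers'.split():
    for n in('top','side'):
        r=pinpoint(q,n);P[q,n]=r
        print(q,n,[(np.round(a['xy'],1).tolist(),round(a['conf'],2)) for a in r[:4]])
    if P[q,'top'] and P[q,'side']: 
        x,e=tri([(n,P[q,n][0]['xy']) for n in('top','side')]);print('   ',np.round(x,4),e)
print(read_state()['time'])
E
```

```text
pics
0.0 [ 0.21818068 -0.58529364  0.23574755] [ 8.21385315e-01 -5.70373260e-01 -5.99270262e-04 -3.86799650e-04] 0.08697281558597109
top [[-0.027, -0.981, 0.193, 0.326], [-1.0, 0.028, 0.002, 0.149], [-0.007, -0.193, -0.981, 1.394], [0.0, 0.0, 0.0, 1.0]] [[433.0, 0.0, 246.0], [0.0, 433.0, 196.0], [0.0, 0.0, 1.0]]
side [[0.805, 0.473, -0.359, 0.952], [0.594, -0.638, 0.491, -0.357], [0.003, -0.608, -0.794, 0.928], [0.0, 0.0, 0.0, 1.0]] [[415.0, 0.0, 248.0], [0.0, 415.0, 192.0], [0.0, 0.0, 1.0]]
jig top [([225.8, 197.4], 0.8), ([174.1, 196.9], 0.45)]
jig side [([263.7, 136.6], 0.72), ([264.0, 205.5], 0.59)]
    [0.5624 0.2144 0.2361] [12.9, 12.9]
tang_mid top [([228.6, 198.8], 0.73), ([174.2, 198.1], 0.46), ([176.1, 218.3], 0.42)]
tang_mid side [([265.7, 198.3], 0.59)]
    [0.5917 0.2097 0.0261] [3.8, 3.8]
slot top [([232.7, 200.5], 0.61), ([173.9, 218.8], 0.59)]
slot side [([264.3, 207.9], 0.84)]
    [ 0.5934  0.1991 -0.0063] [5.9, 5.9]
scale_centre top [([243.2, 229.8], 0.47)]
scale_centre side [([263.4, 135.2], 0.21)]
    [0.5133 0.1992 0.2191] [61.7, 61.7]
scale_square_end top [([258
[... 265 characters left out ...]
09] [3.4, 3.4]
clamp_a_jaws top [([171.9, 240.1], 0.44)]
clamp_a_jaws side [([263.8, 135.2], 0.74)]
    [0.4611 0.3873 0.0464] [2.8, 2.8]
small_clamp_handles top [([167.6, 212.5], 0.55)]
small_clamp_handles side [([282.3, 133.8], 0.49), ([280.8, 153.1], 0.19)]
    [0.5338 0.3857 0.099 ] [5.5, 5.5]
glue_bottle top [([257.2, 147.9], 0.49)]
glue_bottle side [([290.1, 262.1], 0.87)]
    [0.7548 0.1033 0.0124] [8.5, 8.5]
scissors top [([246.3, 229.8], 0.72), ([211.0, 268.4], 0.53)]
scissors side [([217.9, 155.0], 0.67)]
    [0.4748 0.157  0.1683] [6.3, 6.3]
pliers top [([307.6, 269.4], 0.85)]
pliers side [([138.9, 222.3], 0.54), ([298.5, 132.6], 0.54)]
    [ 0.3585 -0.0382  0.0013] [0.1, 0.1]
1.3
```

```bash
python3 - <<'E'
import cv2
a=cv2.imread('pics/top0.png')[120:300,130:340];b=cv2.imread('pics/side0.png')[80:290,110:330]
cv2.imwrite('pics/t1.png',cv2.resize(a,None,fx=3.3,fy=3.3,interpolation=2))
cv2.imwrite('pics/s1.png',cv2.resize(b,None,fx=2.8,fy=2.8,interpolation=2))
E
```

```text
(no output)
```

View pics/t1.png

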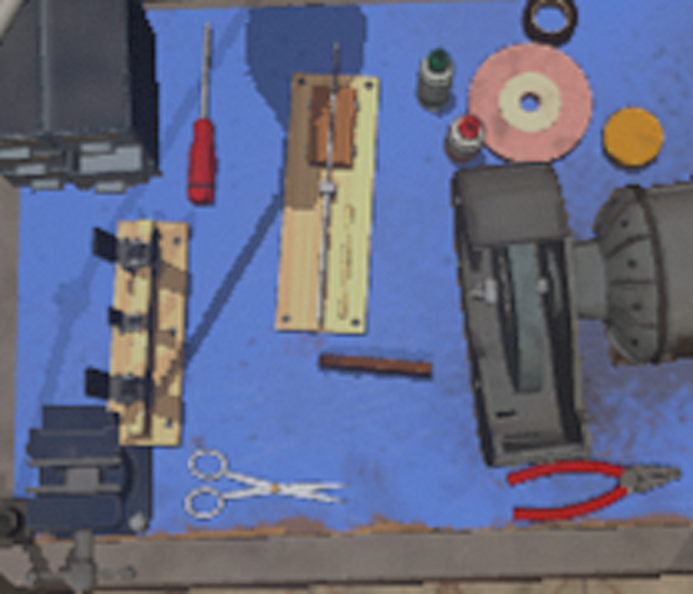

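View pics/s1.png

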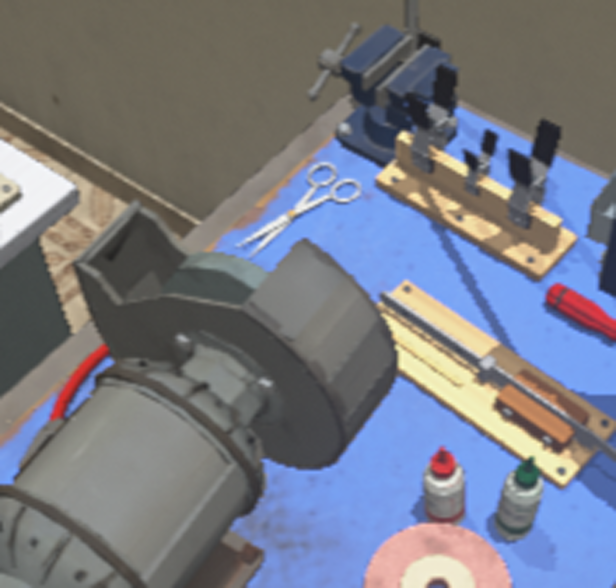

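Top view: the jig lies along world +x, with the blade at the far end. The slot is on its right, the -y side. The scale is at crop (375,365), running along y. The large clamps are the outer two at (115,245) and (115,385), with the small one between them. The side view hides the scale behind the grinder.

```bash
python3 - <<'E'
from h import *
I={n:camera(n) for n in('top','side')}
t=lambda c:(c[0]/3.3+130-.35,c[1]/3.3+120-.35)
# jig board corners
W=np.array([onz('top',t(c),.012) for c in [(292,73),(379,78),(367,331),(276,329)]]);print('board',np.round(W,4).tolist())
for q in('jig','scale_centre','rack','clamp_a_jaws','small_clamp_handles','vise'):
  for n in('top','side'):
    try: r=silhouettes(q,n)
    except Exception as e: print(q,e);continue
    for a in r[:4]:
        m=a['mask'].astype(np.uint8)
        if m.sum()<5: continue
        rr=cv2.minAreaRect(cv2.findNonZero(m)); print(q,n,round(a['conf'],2),m.sum(),np.round(a['box'],1).tolist(),np.round(cv2.boxPoints(rr),1).tolist())
        if q=='jig' and n=='top': print('  w',np.round([onz(n,p,.012)[:2] for p in cv2.boxPoints(rr)],4).tolist())
        if q[:3]=='sca' and n=='top': print('  w',np.round([onz(n,p,.045)[:2] for p in cv2.boxPoints(rr)],4).tolist())
for q in('clamp_a_handles','clamp_b_handles','clamp_a_jaws','clamp_b_jaws','scale_centre','scale_square_end','tang_mid','slot'):
  for n in('top','side'):
    for k in range(1): print(q,n,[(np.round(a['xy'],1).tolist(),round(a['conf'],2)) for a in pinpoint(q,n)[:4]])
E
```

```text
board [[0.7864, 0.2388, 0.012], [0.7785, 0.1509, 0.012], [0.5212, 0.1695, 0.012], [0.5257, 0.2582, 0.012]]
jig top 0.86 2061 [226.4, 180.3, 32.1, 80.0] [[212.60000610351562, 219.5], [217.8000030517578, 141.6999969482422], [244.8000030517578, 143.5], [239.60000610351562, 221.3000030517578]]
  w [[0.5252, 0.2603], [0.7866, 0.2398], [0.7777, 0.1499], [0.5169, 0.1735]]
jig top 0.19 164 [165.9, 235.8, 23.4, 8.6] [[154.89999389648438, 240.10000610351562], [156.5, 231.5], [176.6999969482422, 235.3000030517578], [175.10000610351562, 243.89999389648438]]
  w [[0.4639, 0.446], [0.4913, 0.4412], [0.4774, 0.3761], [0.4501, 0.3811]]
jig side 0.58 2675 [287.7, 218.1, 85.6, 74.0] [[234.39999389648438, 201.5], [252.39999389648438, 175.8000030517578], [336.29998779296875, 234.5], [318.29998779296875, 260.20001220703125]]
scale_centre top 0.57 129 [244.1, 232.8, 34.4, 8.0] [[226.8000030517578, 231.39999389648438], [227.1999969482422, 227.10000610351562], [259.20001220703125, 229.8000030517578], [258.79998779296875, 234.10000610351562]]
  w [[0.4817, 0.2138], [0.4952, 0.2124], [0.484, 0.1124], [0.4706,
[... 2716 characters left out ...]
p_a_handles top [([168.4, 231.1], 0.62)]
clamp_a_handles side []
clamp_b_handles top [([167.9, 190.5], 0.62)]
clamp_b_handles side [([299.0, 126.8], 0.71)]
clamp_a_jaws top [([169.8, 237.0], 0.74)]
clamp_a_jaws side [([263.5, 133.0], 0.93)]
clamp_b_jaws top [([175.9, 199.5], 0.67)]
clamp_b_jaws side [([298.3, 153.7], 0.72), ([264.5, 199.0], 0.39)]
scale_centre top [([310.4, 268.7], 0.71), ([244.7, 229.1], 0.66)]
scale_centre side []
scale_square_end top [([257.6, 232.4], 0.42)]
scale_square_end side []
tang_mid top [([228.2, 195.0], 0.78), ([164.8, 232.1], 0.55), ([173.9, 218.8], 0.29)]
tang_mid side [([268.9, 199.3], 0.88)]
slot top [([232.7, 200.8], 0.56)]
slot side [([262.5, 207.8], 0.8)]
```

```bash
python3 - <<'E'
from h import *
for k,o in dict(Ah=[('top',(168.1,231.2)),('side',(263.1,110))],Aj=[('top',(170.8,238.5)),('side',(263.6,134))],Bh=[('top',(167.9,190.5)),('side',(299,126.8))],Bj=[('top',(175.9,199.5)),('side',(298.3,153.7))],slot=[('top',(232.7,200.7)),('side',(263.4,207.8))]).items():
    x,e=tri(o);print(k,np.round(x,4),e)
t=lambda c:(c[0]/3.3+130-.35,c[1]/3.3+120-.35)
print('rackfoot',np.round([onz('top',t(c),.014)[:2] for c in[(118,222),(188,221),(180,445),(116,437)]],4).tolist())
print('rackstrip',np.round([onz('top',t(c),.058)[:2] for c in[(152,222),(152,436)]],4).tolist())
print('tang',np.round([onz('top',t(c),.041)[:2] for c in[(336,45),(327,187),(320,330)]],4).tolist())
print('scale',np.round([onz('top',t(c),.045)[:2] for c in[(320,357),(431,363),(431,373),(320,366)]],4).tolist())
print('vise top z=.12?',[np.round(onz('top',t((120,410)),z)[:2],3).tolist() for z in (.05,.1,.15)],'side',[np.round(onz('side',(110+(x)/2.8,80+y/2.8),z)[:2],3).tolist() for x,y in((455,75),(380,100)) for z in (.05,.1,.15)])
def P(x,y,yaw,pts):
    p=np.array(pts,float)/1e3;c,s=np.cos(yaw),np.sin(yaw);return np.c_[x+c*p[:,0]-s*p[:,1],y+s*p[:,0]+c*p[:,1],p[:,2]]
J=[P(.5941,.2087,np.radians(-4.2),p) for p in([(-72,-44,12),(190,-44,12),(190,44,12),(-72,44,12),(-72,-44,12)],[(-68,-2,40),(60,-2,40),(60,2,40),(-68,2,40),(-68,-2,40)],[(60,-8,42),(72,-8,42),(72,8,42),(60,8,42),(60,-8,42)],[(92,-22,34),(170,-22,34),(170,22,34),(92,22,34),(92,-22,34)],[(-56,-18.5,16),(56,-18.5,16),(56,-24.5,16),(-56,-24.5,16)])]
out=[]
for n,(u,v,w,h) in dict(top=(205,130,50,120),side=(230,165,120,100)).items():
    im=cv2.imread(f'pics/{n}0.png');S=5
    im=cv2.resize(im[v:v+h,u:u+w],None,fx=S,fy=S,interpolation=2)
    for p in J: cv2.polylines(im,[np.int32((proj(n,p)-(u,v)+.5)*S)],False,(255,0,255),1)
    out.append(im)
h=max(i.shape[0] for i in out);out=[cv2.copyMakeBorder(i,0,h-i.shape[0],0,0,0) for i in out]
cv2.imwrite('pics/ov.png',cv2.resize(np.hstack(out),None,fx=.94,fy=.94))
E
```

```text
Ah [0.471  0.3737 0.1617] [3.4, 3.4]
Aj [0.4634 0.3875 0.0535] [0.1, 0.1]
Bh [0.5881 0.3737 0.1657] [4.6, 4.6]
Bj [0.5883 0.3741 0.0581] [4.0, 4.0]
slot [ 0.5919  0.1985 -0.0059] [5.0, 5.0]
rackfoot [[0.6366, 0.4133], [0.6356, 0.3439], [0.4155, 0.3517], [0.4248, 0.4134]]
rackstrip [[0.6258, 0.3722], [0.4217, 0.3714]]
tang [[0.8046, 0.1927], [0.6596, 0.2045], [0.5193, 0.2139]]
scale [[0.4929, 0.2142], [0.4843, 0.1091], [0.4748, 0.1094], [0.4844, 0.2143]]
vise top z=.12? [[0.447, 0.403], [0.443, 0.393], [0.438, 0.384]] side [[0.414, 0.507], [0.445, 0.458], [0.475, 0.408], [0.371, 0.423], [0.404, 0.378], [0.437, 0.334]]
```

View pics/ov.png

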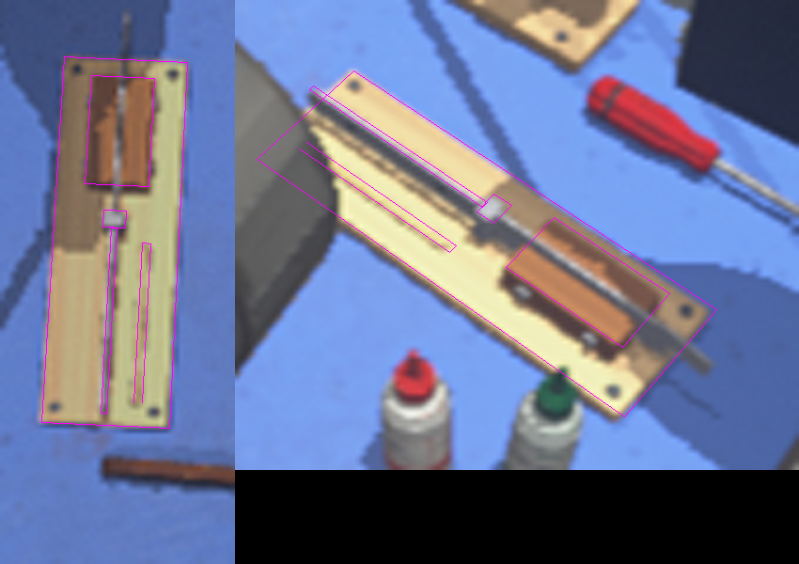

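The overlay matches the jig well in both views: origin about (0.594, 0.2085), yaw about -4.2°. I'll rise and turn first.

```bash
cat >> h.py <<'E'
def go(p,phi=None,name=''):
    s=read_state();M=R.from_quat(s['eef_rot']).as_matrix();d=M.T@(np.array(p)-s['ee_pos'])/.03
    f=np.degrees(np.arctan2(M[1,0],M[0,0]))
    print(name,'t',round(s['time'],2),'pos',np.round(s['ee_pos'],4),'phi',round(f,1),'w',round(s['width'],4),'units',np.round(d,2),'turn' ,None if phi is None else round((f-phi)/5,2),'tilt',np.round(M[:,2],3))
E
python3 - <<'E'
from h import *
S=lambda x,y:(110+x/2.8,80+y/2.8)
T=lambda x,y:(130+x/3.3,120+y/3.3)
print('guard',tri([('top',T(555,170)),('side',S(372,300))]),tri([('top',T(465,175)),('side',S(305,243))]))
print('vise',tri([('top',T(45,408)),('side',S(452,75))]),tri([('top',T(120,410)),('side',S(455,75))]))
E
```

```text
guard (array([0.62659827, 0.02774527, 0.28189689]), [25.2, 25.2]) (array([0.58995474, 0.06876865, 0.29371364]), [19.6, 19.6])
vise (array([0.44343293, 0.45857151, 0.09976204]), [2.8, 2.8]) (array([0.4550243 , 0.40017243, 0.13962174]), [22.2, 22.2])
```

Request:
{"fn": "carry_out", "kwargs": {"rows": [[-1,0,0,-0.9,-1],[-1,0,0,-0.9,-1],[-1,0,0,-0.9,-1],[-1,0,0,-0.9,-1],[-1,0,0,-0.9,-1],[-1,0,0,-0.9,-1],[-1,0,0,0,-1],[-1,0,0,0,-1],[-1,0,0,0,-1],[-1,0,0,0,-1],[-1,0,0,0,-1],[-1,0,0,0,-1],[-1,0,0,0,-1]]}}

```text
time: 3.78
ee_pos: [0.218, -0.5849, 0.407]
eef_rot: [1.0, -0.014, -0.0, 0.0]
ft_force: [-1.0, 1.2, -0.0]
width: 0.0868
```

```bash
python3 -c "
from h import *
go((.45,-.3,.40),-4.9);go((.483,.163,.40),-4.9)"
```

```text
t 3.78 pos [ 0.218  -0.5849  0.407 ] phi -1.6 w 0.0868 units [ 7.46 -9.71  0.23] turn 0.66 tilt [-0. -0. -1.]
 t 3.78 pos [ 0.218  -0.5849  0.407 ] phi -1.6 w 0.0868 units [  8.13 -25.17   0.23] turn 0.66 tilt [-0. -0. -1.]
```

Request:
{"fn": "carry_out", "kwargs": {"rows": [[-1,0.75,-0.97,0,0.66],[-1,0.75,-0.97,0,0],[-1,0.75,-0.97,0,0],[-1,0.75,-0.97,0,0],[-1,0.75,-0.97,0,0],[-1,0.75,-0.97,0,0],[-1,0.75,-0.97,0,0],[-1,0.75,-0.97,0,0],[-1,0.75,-0.97,0,0],[-1,0.75,-0.97,0,0]]}}

```text
time: 4.62
ee_pos: [0.4657, -0.3072, 0.4049]
eef_rot: [0.999, -0.047, -0.002, 0.002]
ft_force: [0.2, -0.4, 0.1]
width: 0.0872
```

```bash
python3 -c "
from h import *
go((.483,.163,.40),-4.9)"
```

```text
t 4.62 pos [ 0.4657 -0.3072  0.4049] phi -5.4 w 0.0872 units [ -0.89 -15.66   0.11] turn -0.09 tilt [-0.003 -0.003 -1.   ]
```

Request:
{"fn": "carry_out", "kwargs": {"rows": [[-1,-0.06,-0.98,0,-0.1],[-1,-0.06,-0.98,0,0],[-1,-0.06,-0.98,0,0],[-1,-0.06,-0.98,0,0],[-1,-0.06,-0.98,0,0],[-1,-0.06,-0.98,0,0],[-1,-0.06,-0.98,0,0],[-1,-0.06,-0.98,0,0],[-1,-0.06,-0.98,0,0],[-1,-0.06,-0.98,0,0],[-1,-0.06,-0.98,0,0],[-1,-0.06,-0.98,0,0],[-1,-0.06,-0.98,0,0],[-1,-0.06,-0.98,0,0],[-1,-0.06,-0.98,0,0],[-1,-0.06,-0.98,0,0]]}}

```text
time: 5.95
ee_pos: [0.4754, 0.1902, 0.4046]
eef_rot: [0.999, -0.04, 0.002, 0.002]
ft_force: [0.2, -1.4, -0.3]
width: 0.087
```

```bash
python3 -c "
from h import *
go((.483,.163,.12),-4.9)"
```

```text
t 5.95 pos [0.4754 0.1902 0.4046] phi -4.6 w 0.087 units [0.29 0.84 9.49] turn 0.06 tilt [ 0.003 -0.005 -1.   ]
```

Request:
{"fn": "carry_out", "kwargs": {"rows": [[-1,0.29,0.84,0.9,0.06],[-1,0,0,0.95,0],[-1,0,0,0.95,0],[-1,0,0,0.95,0],[-1,0,0,0.95,0],[-1,0,0,0.95,0],[-1,0,0,0.95,0],[-1,0,0,0.95,0],[-1,0,0,0.9,0],[-1,0,0,0.3,0],[-1,0,0,0,0]]}}

```text
time: 6.87
ee_pos: [0.4816, 0.1754, 0.134]
eef_rot: [0.999, -0.034, 0.005, 0.0]
ft_force: [-0.1, -0.7, 1.1]
width: 0.0873
```

```bash
python3 -c "
from h import *
go((.483,.163,.0485),-4.9)
im=camera('top');cv2.imwrite('pics/t2.png',cv2.resize(im[185:275,190:300],None,fx=6,fy=6,interpolation=2))
s=read_state();M=R.from_quat(s['eef_rot']).as_matrix();p=s['ee_pos']
print(proj('top',[p+M@[0,0,.014], p+M@[.043,0,.014],p+M@[-.043,0,.014]]))
"
```

```text
t 6.87 pos [0.4816 0.1754 0.134 ] phi -3.9 w 0.0873 units [0.04 0.41 2.85] turn 0.21 tilt [ 0.011 -0.001 -1.   ]
[[238.46183132 228.02880705]
 [239.09123095 213.62441842]
 [237.82517714 242.60568809]]
```

View pics/t2.png

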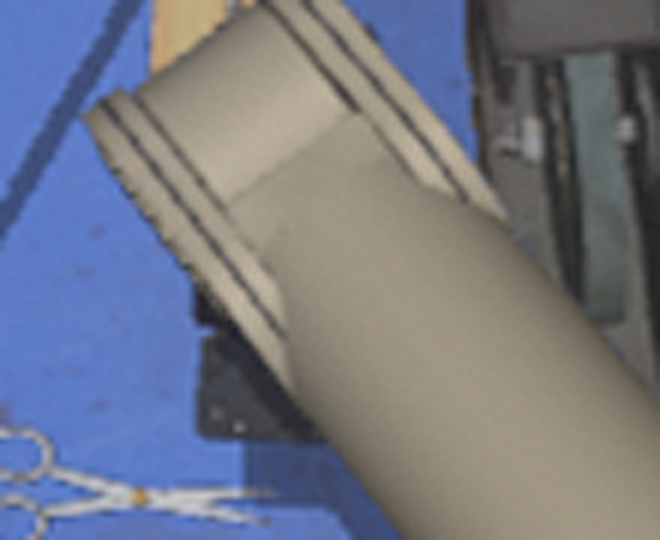

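The arm hides the scale from above, so I'll descend on the measured estimate.

Request:
{"fn": "carry_out", "kwargs": {"rows": [[-1,0.04,0.41,0.8,0.21],[-1,0,0,0.8,0],[-1,0,0,0.6,0],[-1,0,0,0,0]]}}

```text
time: 7.25
ee_pos: [0.4887, 0.1643, 0.0749]
eef_rot: [0.999, -0.044, 0.012, -0.001]
ft_force: [-1.4, -0.7, 0.2]
width: 0.0873
```

```bash
python3 -c "
from h import *
go((.483,.163,.0485),-4.9);print(read_state()['ft_force'])"
```

```text
t 7.25 pos [0.4887 0.1643 0.0749] phi -5.0 w 0.0873 units [-0.21  0.06  0.88] turn -0.03 tilt [ 0.023  0.002 -1.   ]
[-1.38190062 -0.68945037  0.21559593]
```

Request:
{"fn": "carry_out", "kwargs": {"rows": [[-1,-0.19,0.05,0.5,0],[-1,0,0,0.3,0],[-1,0,0,0,0]]}}

```text
time: 7.5
ee_pos: [0.4873, 0.1646, 0.0559]
eef_rot: [0.999, -0.044, 0.015, -0.002]
ft_force: [-0.1, 0.4, -0.0]
width: 0.0871
```

```bash
python3 -c "
from h import *
go((.483,.163,.0485),-4.9)"
```

```text
t 7.5 pos [0.4873 0.1646 0.0559] phi -5.1 w 0.0871 units [-0.15  0.07  0.24] turn -0.04 tilt [ 0.03   0.003 -1.   ]
```

Request:
{"fn": "carry_out", "kwargs": {"rows": [[-1,-0.16,0.05,0.27,0],[-1,-0.05,0,0,0],[1,0,0,0,0],[1,0,0,0,0],[1,0,0,0,0],[1,0,0,0,0],[1,0,0,0,0]], "force": 20}}

```text
time: 8.08
ee_pos: [0.4843, 0.1649, 0.0525]
eef_rot: [0.999, -0.045, 0.019, -0.003]
ft_force: [0.3, -0.2, 0.7]
width: 0.0616
```

```bash
python3 -c "
from h import *
go((.483,.163,.0485),-4.9)"
```

```text
t 8.08 pos [0.4843 0.1649 0.0525] phi -5.1 w 0.0616 units [-0.04  0.07  0.13] turn -0.04 tilt [ 0.037  0.004 -0.999]
```

Request:
{"fn": "carry_out", "kwargs": {"rows": [[1,-0.04,0.04,0.13,0],[1,0,0,0,0],[1,0,0,0,0],[1,0,0,0,0],[1,0,0,0,0],[1,0,0,0,0],[1,0,0,0,0],[1,0,0,0,0],[1,0,0,0,0],[1,0,0,0,0],[1,0,0,0,0]]}}

```text
time: 9.0
ee_pos: [0.4831, 0.1637, 0.0482]
eef_rot: [0.999, -0.045, 0.018, -0.003]
ft_force: [0.2, -0.4, -0.9]
width: 0.0101
```

```bash
python3 -c "
from h import *
go((.483,.163,.0485),-4.9)"
```

```text
t 9.0 pos [0.4831 0.1637 0.0482] phi -5.1 w 0.0101 units [-0.    0.02 -0.01] turn -0.04 tilt [ 0.037  0.004 -0.999]
```

Request:
{"fn": "carry_out", "kwargs": {"rows": [[1,0,0,-0.5,0],[1,0,0,-0.8,0],[1,0,0,-0.8,0],[1,0,0,-0.8,-0.5],[1,0,0,0,-1],[1,0,0,0,-1]], "force": 30}}

```text
time: 9.5
ee_pos: [0.4781, 0.1633, 0.1377]
eef_rot: [0.998, 0.067, 0.017, -0.001]
ft_force: [0.3, -0.6, -1.6]
width: 0.01
```

```bash
python3 -c "
from h import *
go((.483,.163,.14),85.8)"
```

```text
t 9.5 pos [0.4781 0.1633 0.1377] phi 7.7 w 0.01 units [ 0.16  0.03 -0.07] turn -15.62 tilt [ 0.033  0.004 -0.999]
```

Request:
{"fn": "carry_out", "kwargs": {"rows": [[1,0.35,-0.8,-0.6,0],[1,0.35,-0.8,-0.6,0],[1,0.35,-0.8,-0.5,0],[1,0,0,0,-1],[1,0,0,0,-1],[1,0,0,0,-1],[1,0,0,0,-1],[1,0,0,0,-1],[1,0,0,0,-1],[1,0,0,0,-1],[1,0,0,0,-1],[1,0,0,0,-1],[1,0,0,0,-1],[1,0,0,0,-1],[1,0,0,0,-1],[1,0,0,0,-1],[1,0,0,0,0]]}}

```text
time: 10.92
ee_pos: [0.4971, 0.2415, 0.1916]
eef_rot: [0.787, 0.617, 0.013, 0.009]
ft_force: [0.4, -0.2, -0.7]
width: 0.0097
```

```bash
python3 -c "
from h import *
go((.5893,.1986,.16),85.8)"
```

```text
t 10.92 pos [0.4971 0.2415 0.1916] phi 76.3 w 0.0097 units [-0.67  3.29  1.15] turn -1.91 tilt [ 0.032  0.002 -0.999]
```

Request:
{"fn": "carry_out", "kwargs": {"rows": [[1,0,0,0,-1],[1,0,0,0,-0.9],[1,-0.4,0.8,0.2,0],[1,-0.4,0.8,0.2,0],[1,-0.3,0.8,0.2,0],[1,0,0.6,0.2,0],[1,0,0,0,0]]}}

```text
time: 11.5
ee_pos: [0.5879, 0.2001, 0.1691]
eef_rot: [0.737, 0.676, 0.012, 0.011]
ft_force: [-1.2, -0.2, -1.2]
width: 0.01
```

```bash
python3 -c "
from h import *
go((.5893,.1986,.0602),85.8)
for n,(u,v) in dict(top=(190,160),side=(220,140)).items():
    im=camera(n);cv2.imwrite('pics/%s3.png'%n,cv2.resize(im[v:v+90,u:u+90],None,fx=6,fy=6,interpolation=2))
cv2.imwrite('pics/b3.png',np.hstack([cv2.imread('pics/%s3.png'%n)[:,:400] if n=='top' else cv2.imread('pics/%s3.png'%n)[:,:400] for n in('top','side')]))
"
```

```text
t 11.5 pos [0.5879 0.2001 0.1691] phi 85.1 w 0.01 units [-0.05 -0.07  3.63] turn -0.14 tilt [ 0.033 -0.    -0.999]
```

View pics/b3.png

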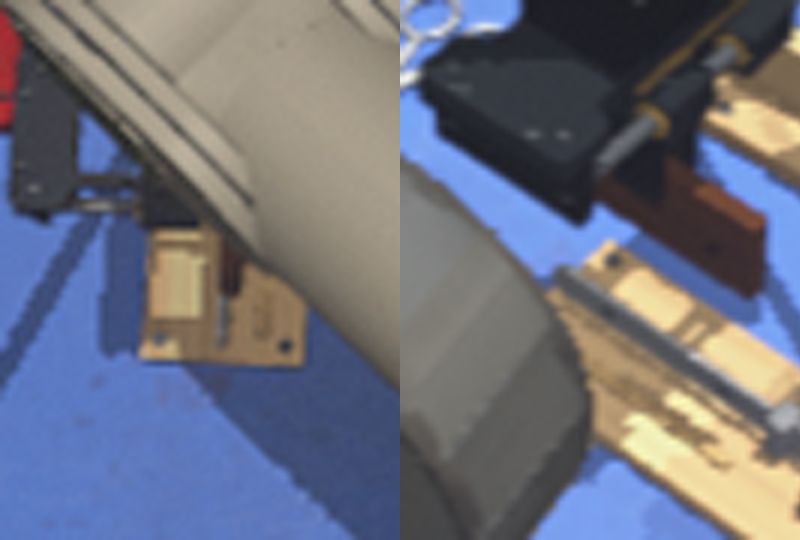

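The side view shows the scale held upright with its square end towards the bolster, above and parallel to the tang. I'll descend in stages.

Request:
{"fn": "carry_out", "kwargs": {"rows": [[1,-0.05,-0.07,0.6,-0.14],[1,0,0,0.7,0],[1,0,0,0.7,0],[1,0,0,0.2,0],[1,0,0,0,0]]}}

```text
time: 12.02
ee_pos: [0.5819, 0.205, 0.1056]
eef_rot: [0.731, 0.682, 0.014, 0.011]
ft_force: [-1.1, 0.5, 0.2]
width: 0.0098
```

```bash
python3 -c "
from h import *
go((.5893,.1986,.0602),85.8)
im=camera('side')
cv2.imwrite('pics/s4.png',cv2.resize(im[150:230,230:330],None,fx=6,fy=6,interpolation=2))
"
```

```text
t 12.02 pos [0.5819 0.205  0.1056] phi 86.0 w 0.0098 units [-0.2   0.21  1.52] turn 0.03 tilt [ 0.036  0.003 -0.999]
```

View pics/s4.png

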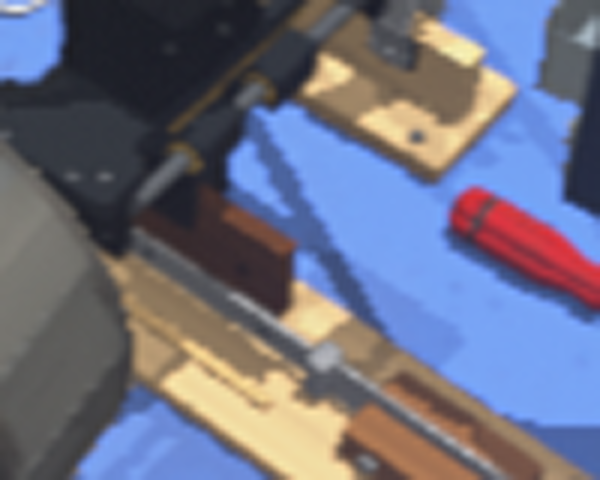

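Request:
{"fn": "carry_out", "kwargs": {"rows": [[1,-0.2,0.21,0.3,0.03],[1,-0.05,0.05,0,0],[1,0,0,0,0]]}}

```text
time: 12.32
ee_pos: [0.5908, 0.1976, 0.1001]
eef_rot: [0.732, 0.681, 0.016, 0.012]
ft_force: [-0.8, 0.8, 0.6]
width: 0.0097
```

```bash
python3 -c "
from h import *
go((.5893,.1986,.0602),85.8)
"
```

```text
t 12.32 pos [0.5908 0.1976 0.1001] phi 85.8 w 0.0097 units [ 0.02 -0.11  1.33] turn 0.01 tilt [ 0.04   0.004 -0.999]
```

```bash
python3 -c "
from h import *
go((.5893,.1986,.0602),85.8)
im=camera('side')
s=read_state();p=s['ee_pos'];a=np.radians(-4.2);u=np.array([np.cos(a),np.sin(a),0]);w=np.array([-np.sin(a),np.cos(a),0])
c=p+[0,0,-.0032]
q=[c+u*.055+w*.005,c+u*.055-w*.005,c+u*.055-w*.005-[0,0,.045],c+u*.055+w*.005-[0,0,.045],c+u*.055+w*.005,c-u*.055+w*.005]
o=np.array([.594,.2085,0]);t=[o+u*.06-w*.002+[0,0,.04],o-u*.068-w*.002+[0,0,.04],o-u*.068+w*.002+[0,0,.04],o+u*.06+w*.002+[0,0,.04]]
l=[o+u*.056-w*.0185+[0,0,.016],o-u*.056-w*.0185+[0,0,.016]]
im=cv2.resize(im[160:225,235:320],None,fx=9,fy=9,interpolation=2)
for k in(q,t,l):cv2.polylines(im,[np.int32((proj('side',k)-(235,160)+.5)*9)],False,(255,0,255),1)
cv2.imwrite('pics/s5.png',im)
"
```

```text
t 12.32 pos [0.5908 0.1976 0.1001] phi 85.8 w 0.0097 units [ 0.02 -0.11  1.33] turn 0.01 tilt [ 0.04   0.004 -0.999]
```

View pics/s5.png

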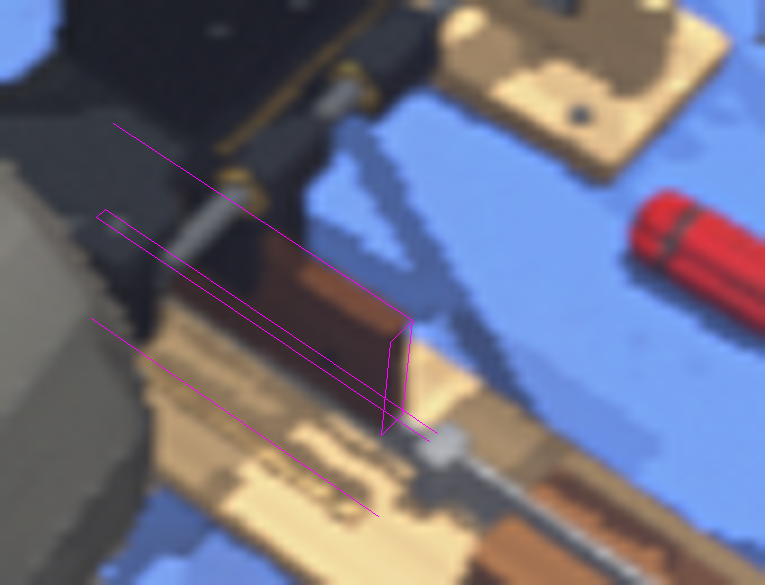

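The scale lines up with its model, and the side camera's 1 px bias is the same for tang and scale. I'll lower slowly.

Request:
{"fn": "carry_out", "kwargs": {"rows": [[1,0.01,-0.05,0.25,0],[1,0,0,0.25,0],[1,0,0,0,0]]}}

```text
time: 12.62
ee_pos: [0.5906, 0.1978, 0.0848]
eef_rot: [0.733, 0.68, 0.016, 0.013]
ft_force: [0.5, -0.2, -0.7]
width: 0.0096
```

```bash
python3 -c "
from h import *
go((.5893,.1986,.0602),85.8);print(read_state()['ft_force'])
"
```

```text
t 12.62 pos [0.5906 0.1978 0.0848] phi 85.7 w 0.0096 units [ 0.02 -0.08  0.82] turn -0.01 tilt [ 0.041  0.004 -0.999]
[ 0.45087802 -0.23106313 -0.70236645]
```

Request:
{"fn": "carry_out", "kwargs": {"rows": [[1,0.02,-0.05,0.25,0],[1,0,0,0.25,0],[1,0,0,0.1,0],[1,0,0,0,0]]}}

```text
time: 12.95
ee_pos: [0.5892, 0.1989, 0.0641]
eef_rot: [0.733, 0.68, 0.016, 0.012]
ft_force: [-0.8, 0.6, -0.7]
width: 0.0097
```

```bash
python3 -c "
from h import *
go((.5893,.1986,.0602),85.8);print(read_state()['ft_force'])
"
```

```text
t 12.95 pos [0.5892 0.1989 0.0641] phi 85.8 w 0.0097 units [-0.01 -0.    0.13] turn -0.0 tilt [ 0.04   0.004 -0.999]
[-0.75826739  0.58351015 -0.72975056]
```

Request:
{"fn": "carry_out", "kwargs": {"rows": [[1,0,0,0.08,0],[1,0,0,0.04,0],[1,0,0,0,0]]}}

```text
time: 13.2
ee_pos: [0.59, 0.1994, 0.061]
eef_rot: [0.733, 0.68, 0.017, 0.013]
ft_force: [-1.0, 0.1, 2.5]
width: 0.0093
```

```bash
python3 -c "
from h import *
go((.5893,.1986,.0602),85.8);print(read_state()['ft_force'])
"
```

```text
t 13.2 pos [0.59   0.1994 0.061 ] phi 85.8 w 0.0093 units [-0.03 -0.02  0.03] turn -0.0 tilt [ 0.041  0.004 -0.999]
[-1.01185204  0.12436465  2.46385183]
```

Contact (2.5 N). Release slowly, then rise.

Request:
{"fn": "carry_out", "kwargs": {"rows": [[0.75,0,0,0,0],[0.7,0,0,0,0],[0.6,0,0,0,0],[0.5,0,0,0,0],[0.4,0,0,0,0],[0.3,0,0,0,0],[0.2,0,0,0,0],[0.2,0,0,-0.3,0],[0.2,0,0,-0.8,0],[0,0,0,-0.9,0],[-0.5,0,0,-0.9,0],[-1,0,0,-0.9,0],[-1,0,0,-0.9,0],[-1,0,0,0,0]]}}

```text
time: 14.37
ee_pos: [0.5822, 0.1993, 0.2104]
eef_rot: [0.732, 0.681, 0.016, 0.011]
ft_force: [-1.0, 0.4, -0.1]
width: 0.0602
```

```bash
python3 -c "
from h import *
go((.587,.372,.26),90,'B');go((.466,.372,.26),90,'A')
im=camera('side');cv2.imwrite('pics/s6.png',np.hstack([cv2.resize(im[160:250,235:325],(480,480),interpolation=2),cv2.resize(im[95:165,250:320],(320,320),interpolation=2)]) if 0 else cv2.resize(im[95:225,235:325],None,fx=4.6,fy=4.6,interpolation=2))
for q in('clamp_a_handles','clamp_a_jaws','scale_centre'):
  for n in('side',): print(q,[(np.round(a['xy'],1).tolist(),round(a['conf'],2)) for a in pinpoint(q,n)[:4]])
"
```

```text
B t 14.37 pos [0.5822 0.1993 0.2104] phi 85.9 w 0.0602 units [ 5.77 -0.19 -1.62] turn -0.82 tilt [ 0.039  0.005 -0.999]
A t 14.37 pos [0.5822 0.1993 0.2104] phi 85.9 w 0.0602 units [ 5.48 -4.21 -1.77] turn -0.82 tilt [ 0.039  0.005 -0.999]
clamp_a_handles []
clamp_a_jaws []
scale_centre [([262.0, 198.9], 0.72), ([279.0, 157.5], 0.2)]
```

View pics/s6.png

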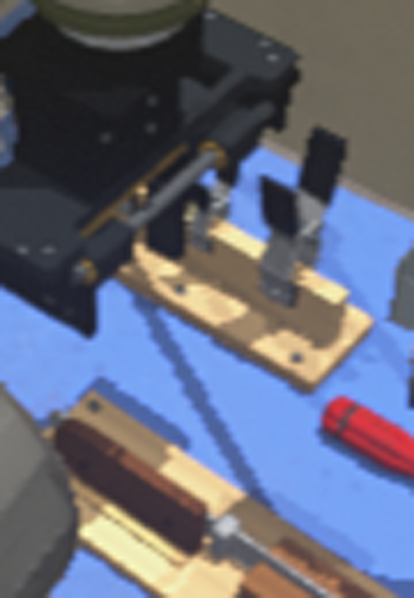

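The scale stands upright in the slot with its square end by the bolster. Next I'll refine the clamp heights.

```bash
python3 - <<'E'
from h import *
S=lambda x,y:(110+x/2.8-.3,80+y/2.8-.3)
T=lambda x,y:(130+x/3.3-.35,120+y/3.3-.35)
f=lambda r:(np.round(r[0],4),r[1])
print('B +y top outer',f(tri([('top',T(95,246)),('side',S(550,122))])))
print('A +y top outer',f(tri([('top',T(87,382)),('side',S(447,68))])))
for z in(.14,.15,.16,.17): print(z,'B+y',np.round(onz('top',T(95,246),z)[:2],4),np.round(onz('side',S(550,122),z)[:2],4),'B-y side',np.round(onz('side',S(517,150),z)[:2],4),'A+y',np.round(onz('top',T(87,382),z)[:2],4),np.round(onz('side',S(447,68),z)[:2],4))
# what model with jaw-centre height zj predicts
for zj in(.04,.045,.05,.055):
    X=[[.587,.372+.031,zj+.104],[.587,.372-.031,zj+.104],[.587,.372-.015,zj-.009]]
    print(zj,'side crop',np.round((proj('side',X)-(110,80)+.3)*2.8,0).tolist(),'top',np.round((proj('top',X)-(130,120)+.35)*3.3,0).tolist())
E
```

```text
B +y top outer (array([0.5854, 0.4081, 0.149 ]), [0.5, 0.5])
A +y top outer (array([0.4628, 0.4122, 0.1516]), [0.9, 0.9])
0.14 B+y [0.5868 0.4096] [0.5815 0.4175] B-y side [0.5764 0.3653] A+y [0.4647 0.4153] [0.455  0.4228]
0.15 B+y [0.5848 0.4075] [0.5862 0.4076] B-y side [0.5812 0.3561] A+y [0.4636 0.4131] [0.4613 0.4129]
0.16 B+y [0.5827 0.4055] [0.5909 0.3978] B-y side [0.5859 0.347 ] A+y [0.4625 0.411 ] [0.4676 0.403 ]
0.17 B+y [0.5806 0.4034] [0.5956 0.388 ] B-y side [0.5907 0.3378] A+y [0.4614 0.4089] [0.4739 0.3931]
0.04 side crop [[548.0, 130.0], [513.0, 166.0], [512.0, 235.0]] top [[101.0, 245.0], [171.0, 243.0], [172.0, 267.0]]
0.045 side crop [[548.0, 126.0], [513.0, 163.0], [512.0, 232.0]] top [[100.0, 244.0], [170.0, 242.0], [171.0, 266.0]]
0.05 side crop [[549.0, 122.0], [514.0, 159.0], [512.0, 229.0]] top [[99.0, 242.0], [169.0, 241.0], [170.0, 265.0]]
0.055 side crop [[549.0, 118.0], [514.0, 155.0], [513.0, 226.0]] top [[98.0, 241.0], [168.0, 239.0], [170.0, 264.0]]
```

Request:
{"fn": "carry_out", "kwargs": {"rows": [[-1,0.5,0,-0.8,-0.8],[-1,0.8,0,-0.8,0],[-1,0.9,0,-0.8,0],[-1,0.9,0,0,0],[-1,0.9,0,0,0],[-1,0.9,0,0,0],[-1,0.5,0,0,0],[-1,0,0,0,0]]}}

```text
time: 15.23
ee_pos: [0.5793, 0.3577, 0.2636]
eef_rot: [0.71, 0.704, 0.001, 0.008]
ft_force: [-0.0, 0.8, 0.7]
width: 0.087
```

Top ends of the handles come out at z≈0.150, so handle points are at about 0.142 and jaws at about 0.046. The rack foot puts the strip at y≈0.380.

```bash
python3 -c "
from h import *
go((.586,.3785,.137),89)
"
```

```text
t 15.23 pos [0.5793 0.3577 0.2636] phi 89.5 w 0.087 units [0.74 0.16 4.21] turn 0.11 tilt [ 0.013 -0.01  -1.   ]
```

Request:
{"fn": "carry_out", "kwargs": {"rows": [[-1,0.7,0.2,0.4,0.1],[-1,0,0.1,0.7,0],[-1,0,0,0.7,0],[-1,0,0,0.7,0],[-1,0,0,0.2,0],[-1,0,0,0,0]]}}

```text
time: 15.73
ee_pos: [0.5881, 0.3761, 0.172]
eef_rot: [0.712, 0.702, -0.004, 0.007]
ft_force: [-1.3, -0.5, 0.5]
width: 0.0871
```

```bash
python3 -c "
from h import *
go((.586,.3785,.137),89)
im=camera('side');im2=camera('top')
X=[read_state()['ee_pos']-[0,0,.014]];print(proj('side',X),proj('top',X))
a=cv2.resize(im[95:165,255:335],None,fx=5,fy=5,interpolation=2);b=cv2.resize(im2[165:235,140:220],None,fx=5,fy=5,interpolation=2)
cv2.imwrite('pics/b7.png',np.hstack([a,b]))
"
```

```text
t 15.73 pos [0.5881 0.3761 0.172 ] phi 89.2 w 0.0871 units [ 0.1  -0.08  1.16] turn 0.03 tilt [ 0.005 -0.016 -1.   ]
[[301.17653775 127.43229324]] [[168.39611977 191.9335017 ]]
```

View pics/b7.png

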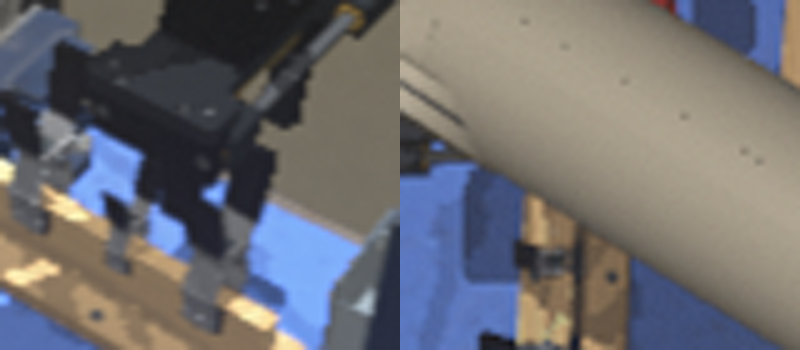

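Request:
{"fn": "carry_out", "kwargs": {"rows": [[-1,0.1,-0.08,0.4,0],[-1,0,0,0.4,0],[-1,0,0,0.3,0],[-1,0,0,0,0]]}}

```text
time: 16.17
ee_pos: [0.5876, 0.3798, 0.1417]
eef_rot: [0.713, 0.701, -0.0, 0.008]
ft_force: [-0.4, -1.1, -0.7]
width: 0.0869
```

```bash
python3 -c "
from h import *
go((.586,.3785,.137),89);print(read_state()['ft_force'])
"
```

```text
t 16.17 pos [0.5876 0.3798 0.1417] phi 89.1 w 0.0869 units [-0.04 -0.05  0.16] turn 0.01 tilt [ 0.011 -0.012 -1.   ]
[-0.44367098 -1.10568459 -0.71892357]
```

Request:
{"fn": "carry_out", "kwargs": {"rows": [[-0.4,-0.03,-0.05,0.15,0],[-0.4,0,0,0,0],[-0.4,0,0,0,0],[-0.4,0,0,0,0],[-0.4,0,0,0,0],[-0.4,0,0,0,0]], "force": 30}}

```text
time: 16.67
ee_pos: [0.5861, 0.3791, 0.1375]
eef_rot: [0.713, 0.701, 0.0, 0.008]
ft_force: [0.1, 0.3, -1.1]
width: 0.0622
```

Request:
{"fn": "carry_out", "kwargs": {"rows": [[1,0,0,0,0],[1,0,0,0,0],[1,0,0,0,0],[1,0,0,0,0],[1,0,0,0,0],[1,0,0,0,0],[1,0,0,0,0],[1,0,0,0,0]]}}

```text
time: 17.33
ee_pos: [0.5861, 0.379, 0.1374]
eef_rot: [0.713, 0.701, -0.0, 0.008]
ft_force: [-0.0, 0.0, -2.1]
width: 0.0321
```

```bash
python3 -c "
from h import *
go((.586,.3785,.137),89);print(read_state()['ft_force'])
"
```

```text
t 17.33 pos [0.5861 0.379  0.1374] phi 89.1 w 0.0321 units [-0.02 -0.    0.01] turn 0.01 tilt [ 0.011 -0.012 -1.   ]
[-0.02823738  0.03584677 -2.11033237]
```

Request:
{"fn": "carry_out", "kwargs": {"rows": [[1,0,0,-0.3,0],[1,0,0,-0.5,0],[1,0,0,-0.7,0],[1,0,0,-0.7,0],[1,0,0,-0.5,0],[1,0,0,0,0]]}}

```text
time: 17.83
ee_pos: [0.5845, 0.3801, 0.2268]
eef_rot: [0.713, 0.701, 0.0, 0.008]
ft_force: [1.1, 0.4, -1.4]
width: 0.0324
```

```bash
python3 -c "
from h import *
go((.6215,.200,.21),85.8);print(read_state()['ft_force'])
im=camera('side');camera('top')
for q in('clamp_a_handles','clamp_a_jaws','scale_centre'):
  for n in('top','side'): print(q,n,[(np.round(a['xy'],1).tolist(),round(a['conf'],2)) for a in pinpoint(q,n)[:4]])
p=read_state()['ee_pos']
print('pred jaw',proj('side',[p-[0,0,.096],p-[0,0,.091],p+[0,0,.005]]))
cv2.imwrite('pics/s8.png',cv2.resize(im[90:170,250:330],None,fx=6,fy=6,interpolation=2))
"
```

```text
t 17.83 pos [0.5845 0.3801 0.2268] phi 89.1 w 0.0324 units [-5.98  1.32  0.64] turn 0.66 tilt [ 0.011 -0.011 -1.   ]
[ 1.05432709  0.42281067 -1.36423792]
clamp_a_handles top [([168.6, 234.7], 0.61), ([227.8, 197.3], 0.44)]
clamp_a_handles side [([262.2, 110.5], 0.63)]
clamp_a_jaws top [([171.8, 238.2], 0.44), ([168.9, 214.6], 0.37)]
clamp_a_jaws side [([263.1, 134.7], 0.84)]
scale_centre top [([230.0, 197.2], 0.45)]
scale_centre side [([258.9, 199.0], 0.94)]
pred jaw [[298.72910089 135.70934139]
 [298.91311878 134.39096199]
 [302.71458545 107.14977089]]
```

View pics/s8.png

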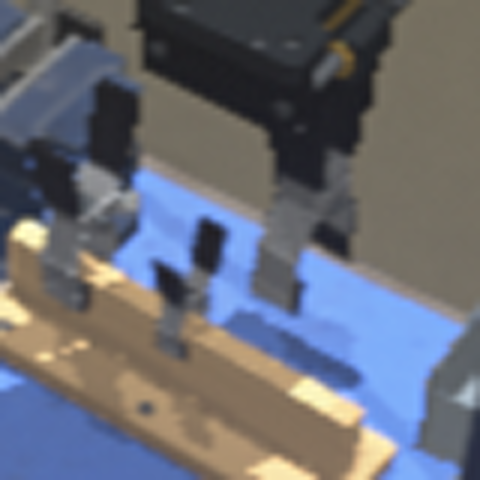

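```bash
python3 -c "
from h import *
p=read_state()['ee_pos']
for c,y in(((256,294),p[1]-.026),((296,312),p[1]-.026),((276,304),p[1]-.026),((340,250),p[1]+.018)):
    o,v=ray('side',(250+c[0]/6-.4,90+c[1]/6-.4));k=o+v*(y-o[1])/v[1];print(c,np.round(k,4),'rel',np.round(k-p,4))
"
```

```text
(256, 294) [0.5789 0.3525 0.1317] rel [-0.0049 -0.026  -0.0891]
(296, 312) [0.5998 0.3525 0.133 ] rel [ 0.016  -0.026  -0.0878]
(276, 304) [0.5895 0.3525 0.1318] rel [ 0.0056 -0.026  -0.089 ]
(340, 250) [0.5956 0.3965 0.1343] rel [ 0.0117  0.018  -0.0865]
```

Request:
{"fn": "carry_out", "kwargs": {"rows": [[1,-0.6,0.2,0,0.65],[1,-0.9,0.2,0,0],[1,-0.9,0.2,0,0],[1,-0.9,0.2,0,0],[1,-0.9,0.2,0,0],[1,-0.9,0.1,0,0],[1,-0.5,0,0,0],[1,0,0,0,0]]}}

```text
time: 18.9
ee_pos: [0.6036, 0.2025, 0.2174]
eef_rot: [0.732, 0.682, -0.007, 0.005]
ft_force: [0.1, -0.7, -2.6]
width: 0.0323
```

```bash
python3 -c "
from h import *
go((.6215,.200,.1235),85.8)
for q in('scale_centre','scale_square_end','tang_mid','slot'):
  camera('side');print(q,[(np.round(a['xy'],1).tolist(),round(a['conf'],2)) for a in pinpoint(q,'side')[:2]])
"
```

```text
t 18.9 pos [0.6036 0.2025 0.2174] phi 86.0 w 0.0323 units [0.01 0.6  3.13] turn 0.03 tilt [-0.003 -0.016 -1.   ]
scale_centre [([260.4, 199.3], 0.66)]
scale_square_end [([276.6, 212.0], 0.86), ([262.8, 204.4], 0.34)]
tang_mid [([264.6, 195.7], 0.55), ([271.7, 149.2], 0.39)]
slot [([262.7, 205.9], 0.73)]
```

Request:
{"fn": "carry_out", "kwargs": {"rows": [[1,0.0,0.6,0.3,0],[1,0,0.05,0.5,0],[1,0,0,0.5,0],[1,0,0,0.2,0],[1,0,0,0,0]]}}

```text
time: 19.72
ee_pos: [0.6212, 0.2109, 0.1712]
eef_rot: [0.727, 0.686, -0.005, 0.004]
ft_force: [0.4, 0.0, -1.7]
width: 0.0322
```

```bash
python3 -c "
from h import *
go((.6213,.1985,.135),85.8);print(read_state()['ft_force'])
im=camera('side');p=read_state()['ee_pos']
print(proj('side',[p-[0,.026,.105],p-[0,.026,.088],p]))
cv2.imwrite('pics/s9.png',cv2.resize(im[140:215,250:325],None,fx=8,fy=8,interpolation=2))
"
```

```text
t 19.72 pos [0.6212 0.2109 0.1712] phi 86.7 w 0.0322 units [-0.4   0.03  1.21] turn 0.17 tilt [-0.002 -0.012 -1.   ]
[ 0.43219553  0.00207292 -1.65584955]
[[268.67826035 200.88017516]
 [268.96277942 196.92507314]
 [276.68603247 168.05461057]]
```

View pics/s9.png

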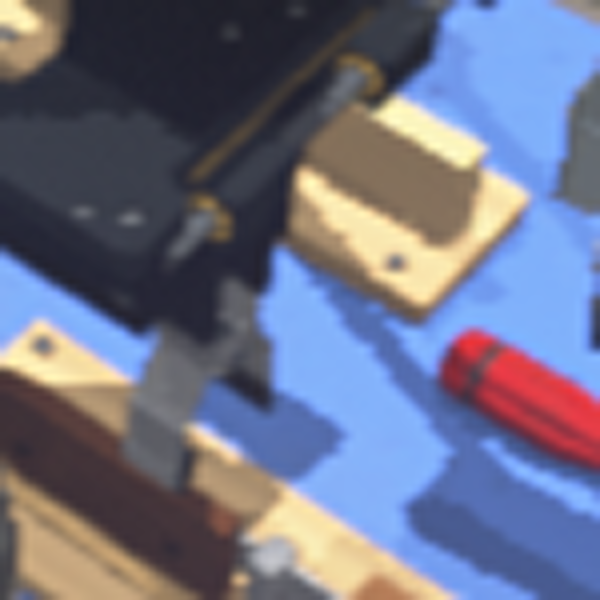

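Request:
{"fn": "carry_out", "kwargs": {"rows": [[1,-0.4,0.02,0,0.15],[1,-0.02,0,0.3,0],[1,0,0,0.3,0],[1,0,0,0,0]]}}

```text
time: 20.1
ee_pos: [0.6213, 0.1972, 0.1546]
eef_rot: [0.732, 0.681, -0.003, 0.005]
ft_force: [-0.3, 0.1, -1.5]
width: 0.0323
```

```bash
python3 -c "
from h import *
go((.6213,.1985,.120),85.8);print(read_state()['ft_force'])
"
```

```text
t 20.1 pos [0.6213 0.1972 0.1546] phi 85.8 w 0.0323 units [ 0.06 -0.    1.15] turn 0.01 tilt [ 0.001 -0.011 -1.   ]
[-0.29287555  0.07776689 -1.5037857 ]
```

Request:
{"fn": "carry_out", "kwargs": {"rows": [[1,0.05,0,0.35,0],[1,0,0,0.35,0],[1,0,0,0.3,0],[1,0,0,0,0]]}}

```text
time: 20.43
ee_pos: [0.6213, 0.1982, 0.1214]
eef_rot: [0.732, 0.681, -0.003, 0.005]
ft_force: [-0.1, -1.3, -1.0]
width: 0.0321
```

```bash
python3 -c "
from h import *
go((.6213,.1985,.110),85.8);print(read_state()['ft_force'])
"
```

```text
t 20.43 pos [0.6213 0.1982 0.1214] phi 85.8 w 0.0321 units [ 0.01 -0.    0.38] turn 0.01 tilt [ 0.002 -0.012 -1.   ]
[-0.08619817 -1.25229677 -1.04588468]
```

Request:
{"fn": "carry_out", "kwargs": {"rows": [[1,0,0,0.14,0],[1,0,0,0,0]]}}

```text
time: 20.6
ee_pos: [0.6211, 0.1985, 0.1161]
eef_rot: [0.732, 0.681, -0.004, 0.004]
ft_force: [-0.0, 0.5, -1.8]
width: 0.0323
```

Request:
{"fn": "carry_out", "kwargs": {"rows": [[1,0,0,0.1,0],[1,0,0,0,0]]}}

```text
time: 20.77
ee_pos: [0.6222, 0.2004, 0.1158]
eef_rot: [0.732, 0.681, -0.001, 0.005]
ft_force: [-0.0, 0.9, -0.8]
width: 0.0321
```

Request:
{"fn": "carry_out", "kwargs": {"rows": [[1,0,0,0.1,0],[1,0,0,0,0]]}}

```text
time: 20.93
ee_pos: [0.6235, 0.2021, 0.1156]
eef_rot: [0.732, 0.681, 0.001, 0.005]
ft_force: [-0.9, -0.1, -1.9]
width: 0.0317
```

```bash
python3 -c "
from h import *
go((.6213,.1985,.112),85.8);s=read_state();print(np.round(s['joint_positions'],3),np.round(s['joint_torque'],1),s['ft_force'],s['torque'])
"
```

```text
t 20.93 pos [0.6235 0.2021 0.1156] phi 85.9 w 0.0317 units [-0.12 -0.07  0.12] turn 0.02 tilt [ 0.009 -0.006 -1.   ]
[ 0.292  0.695 -0.993  1.481  0.603  1.286  0.735] [  0.  -67.1 -21.  -32.8  -0.1  -0.1  -0. ] [-0.94775831 -0.06126807 -1.92103046] [-0.0146253  -0.10331507 -0.01950903]
```

Request:
{"fn": "carry_out", "kwargs": {"rows": [[1,0,0,-0.3,0],[1,-0.1,-0.07,0,0],[1,0,0,0,0]]}}

```text
time: 21.18
ee_pos: [0.6209, 0.1992, 0.1255]
eef_rot: [0.732, 0.682, 0.001, 0.005]
ft_force: [-0.2, -0.1, -1.5]
width: 0.0321
```

```bash
python3 -c "
from h import *
go((.6213,.1985,.112),85.8);s=read_state();print(np.round(s['joint_positions'],3),np.round(s['joint_torque'],1),s['ft_force'],s['torque'])
im=camera('side');cv2.imwrite('pics/side_now.png',im)
"
```

```text
t 21.18 pos [0.6209 0.1992 0.1255] phi 85.9 w 0.0321 units [-0.02  0.01  0.45] turn 0.03 tilt [ 0.009 -0.006 -1.   ]
[ 0.303  0.68  -1.002  1.481  0.593  1.297  0.743] [ -0.8 -67.7 -21.7 -33.3  -0.1  -0.1   0. ] [-0.22728788 -0.07894881 -1.53667363] [ 0.10296065 -0.11215465 -0.0011429 ]
```

Request:
{"fn": "carry_out", "kwargs": {"rows": [[1,0,0,0.25,0],[1,0,0,0.2,0],[1,0,0,0,0]]}}

```text
time: 21.48
ee_pos: [0.6227, 0.201, 0.1143]
eef_rot: [0.732, 0.681, 0.004, 0.006]
ft_force: [-2.9, -0.5, 5.5]
width: 0.0318
```

```bash
python3 -c "
from h import *
go((.6213,.1985,.112),85.8);s=read_state();print(np.round(s['joint_positions'],3),np.round(s['joint_torque'],1),s['ft_force'],s['torque'])
"
```

```text
t 21.48 pos [0.6227 0.201  0.1143] phi 85.9 w 0.0318 units [-0.09 -0.04  0.08] turn 0.02 tilt [ 0.014 -0.003 -1.   ]
[ 0.299  0.691 -0.995  1.491  0.604  1.274  0.735] [  1.1 -62.8 -18.1 -31.    0.8  -0.8  -0. ] [-2.8902535  -0.50192067  5.53216705] [0.15882015 0.56282436 0.03443666]
```

Contact at TCP z≈0.1155 means the jaw centre is about 95 mm below the TCP, as the text says. I'll set the release height to about 0.120 and recentre in y.

Request:
{"fn": "carry_out", "kwargs": {"rows": [[1,0,0,-0.22,0],[1,-0.08,-0.04,0,0],[1,0,0,0,0]]}}

```text
time: 21.73
ee_pos: [0.6206, 0.1985, 0.1194]
eef_rot: [0.732, 0.682, 0.003, 0.005]
ft_force: [0.1, -0.1, -1.8]
width: 0.032
```

```bash
python3 -c "
from h import *
go((.6213,.1985,.120),85.8);s=read_state();print(s['ft_force'])
"
```

```text
t 21.73 pos [0.6206 0.1985 0.1194] phi 85.9 w 0.032 units [ 0.    0.02 -0.02] turn 0.03 tilt [ 0.012 -0.003 -1.   ]
[ 0.12947971 -0.09035624 -1.81976174]
```

Request:
{"fn": "carry_out", "kwargs": {"rows": [[0.15,0,0,0,0],[0.05,0,0,0,0],[-0.05,0,0,0,0],[-0.15,0,0,0.02,0],[-0.25,0,0,0.02,0],[-0.35,0,0,0.02,0],[-0.45,0,0,0,0],[-0.6,0,0,0,0],[-0.8,0,0,0,0],[-0.8,0,0,0,0]]}}

```text
time: 22.57
ee_pos: [0.62, 0.1989, 0.116]
eef_rot: [0.731, 0.682, 0.003, 0.005]
ft_force: [0.2, 0.4, -0.0]
width: 0.074
```

```bash
python3 -c "
from h import *
go((.6213,.1985,.120),85.8);s=read_state();print(s['ft_force'])
"
```

```text
t 22.57 pos [0.62   0.1989 0.116 ] phi 86.0 w 0.074 units [-0.01  0.05 -0.13] turn 0.04 tilt [ 0.011 -0.002 -1.   ]
[ 0.19869538  0.36276967 -0.00451211]
```

Request:
{"fn": "carry_out", "kwargs": {"rows": [[-1,0,0,-0.3,0],[-1,0,0,-0.7,0],[-1,0,0,-0.9,0],[-1,0,0,-0.9,0],[-1,0,0,-0.9,0],[-1,0,0,-0.7,0],[-1,0.9,-0.7,0,0],[-1,0.9,-0.8,0,0],[-1,0.9,-0.8,0,0],[-1,0.9,-0.8,0,-0.6],[-1,0.9,-0.8,0,0],[-1,0.7,-0.7,0,0],[-1,0,0,0,0]]}}

```text
time: 23.65
ee_pos: [0.487, 0.364, 0.2615]
eef_rot: [0.716, 0.698, 0.005, 0.007]
ft_force: [-1.3, 0.7, -0.2]
width: 0.0869
```

```bash
python3 -c "
from h import *
go((.463,.381,.137),89)
im=camera('side');camera('top')
cv2.imwrite('pics/side_b.png',im)
for q in('clamp_b_handles','clamp_b_jaws','scale_centre','scale_square_end'):
  P={}
  for n in('top','side'):
    r=pinpoint(q,n);P[n]=r;print(q,n,[(np.round(a['xy'],1).tolist(),round(a['conf'],2)) for a in r[:4]])
a=np.radians(-4.2);u=np.array([np.cos(a),np.sin(a),0]);w=np.array([-np.sin(a),np.cos(a),0]);o=np.array([.594,.2085,0])
for z in(.025,.03,.035,.04): 
  c=o+u*.028-w*.006;print(z,proj('side',[c+[0,0,z],c+[0,0,z+.096],c-w*.016+[0,0,z-.009]]).round(1).tolist())
"
```

```text
t 23.65 pos [0.487  0.364  0.2615] phi 88.5 w 0.0869 units [ 0.56 -0.88  4.13] turn -0.1 tilt [ 0.017 -0.004 -1.   ]
clamp_b_handles top [([227.8, 180.7], 0.69)]
clamp_b_handles side [([272.7, 181.3], 0.58)]
clamp_b_jaws top [([230.4, 188.6], 0.61), ([308.0, 269.4], 0.24)]
clamp_b_jaws side [([270.8, 204.8], 0.61), ([293.1, 262.9], 0.4)]
scale_centre top [([229.6, 193.6], 0.47)]
scale_centre side [([261.4, 198.2], 0.68)]
scale_square_end top [([229.9, 177.5], 0.56), ([229.1, 196.9], 0.54), ([233.2, 200.2], 0.44)]
scale_square_end side [([279.4, 211.3], 0.81)]
0.025 [[271.4, 206.4], [273.3, 184.0], [267.5, 212.0]]
0.03 [[271.5, 205.3], [273.4, 182.7], [267.6, 211.0]]
0.035 [[271.6, 204.2], [273.5, 181.4], [267.7, 209.9]]
0.04 [[271.7, 203.1], [273.6, 180.2], [267.8, 208.8]]
```

```bash
python3 -c "
from h import *
im=cv2.imread('pics/side_b.png')
for r in range(194,220): print(r,' '.join('%3d/%3d'%(im[r,c].astype(int).mean(),int(im[r,c,2])-int(im[r,c,0])) for c in range(260,280)))
print(tri([('top',(230.4,188.6)),('side',(270.8,204.8))]),tri([('top',(227.8,180.7)),('side',(272.7,181.3))]))
"
```

```text
194  61/ 14  81/ 39  90/ 53  81/ 38  64/ 13  50/ -7  47/-15  47/-15  48/-15  48/-16  48/-15  60/-15  81/-14  94/-15 103/-13 116/-11 132/ -7 151/ -6 145/-18 147/-90
195  58/  7  60/ 10  71/ 26  82/ 41  83/ 42  71/ 22  53/ -6  46/-15  46/-15  47/-15  47/-15  54/-14  80/-15  91/-15 100/-12 142/ -9 161/ -8 133/ -7 114/-22 146/-83
196  58/  8  58/  8  58/  8  63/ 15  81/ 41  90/ 42  75/ 12  56/-11  48/-14  47/-15  47/-15  49/-15  69/-15  99/-13 135/ -9 161/ -7 142/ -7  99/ -6 128/  3 162/-24
197  58/  7  58/  8  58/  8  58/  7  62/ 11  73/ 18  85/  7  79/ -8  63/-12  51/-13  46/-14  49/-14  80/-11 124/-10 149/ -8 136/ -8 104/-11  93/ -8 125/ 26 175/ 62
198  56/  6  57/  7  59/  7  58/  8  58/  8  72/  2  91/ -5  99/ -8  91/-10  72/-10  57/-12  58/-13 107/ -9 120/ -8 100/ -9 100/-12  99/-16  94/-11 118/ 21 167/ 68
199  55/  5  57/  4  57/  6  57/  7  61/  7  85/ -3 101/ -9 101/ -8 102/ -8  98/ -8  86/ -8  76/ -9  90/ -9  99/ -8  89/ -7  84/ -9  82/-11  86/-12 100/  3 155/ 57
200  56/  4  56/  5  56/  4  56/  4  64/  3  86/ -3 100/ -9 102/ -8 102/ -8 101/ -7 102/ -8  99/ -8 103/ -7  99/ -4 
[... 2579 characters left out ...]
/ 74 214/ 76 201/ 81 171/ 80 178/ 85 203/ 90 201/ 94 204/ 87 213/ 82 214/ 81 190/ 84 152/ 65
217 132/ 53 157/ 64 160/ 64 154/ 64 191/ 81 214/ 78 213/ 78 213/ 76 215/ 73 216/ 73 214/ 75 188/ 79 149/ 65 159/ 79 167/ 85 186/ 83 209/ 81 212/ 79 213/ 79 213/ 81
218 104/ 18 119/ 43 165/ 74 204/ 83 216/ 76 217/ 74 215/ 75 213/ 77 213/ 77 214/ 75 216/ 74 215/ 75 211/ 78 188/ 80 187/ 81 209/ 81 209/ 79 208/ 80 210/ 79 213/ 79
219 106/-47 101/  3 114/ 37 146/ 62 190/ 84 213/ 79 217/ 73 215/ 75 213/ 76 213/ 76 214/ 75 216/ 74 216/ 73 214/ 75 213/ 77 213/ 78 212/ 78 210/ 79 208/ 79 208/ 79
(array([0.62039331, 0.19973651, 0.03243587]), [0.7, 0.7]) (array([0.62170705, 0.20173057, 0.13158318]), [2.9, 2.9])
```

```bash
python3 -c "
from h import *
a=np.radians(-4.2);u=np.array([np.cos(a),np.sin(a),0]);w=np.array([-np.sin(a),np.cos(a),0]);o=np.array([.594,.2085,0])
L=proj('side',[o+u*x-w*.012+[0,0,.012] for x in(-.03,0,.03,.05)]);print('scale bottom line',L.round(1).tolist(), 'at 261,274:',np.interp([261,274],L[:,0],L[:,1]).round(1),'seen 203.9,213')
for z in(.024,.027,.03):
  for x in (.012,.014,.026):
    c=o+u*x-w*.0205+[0,0,z-.009];pass
  L=proj('side',[o+u*x-w*.0205+[0,0,z-.009] for x in(.0145,.0415)]);print(z,L.round(1).tolist())
"
```

```text
scale bottom line [[253.4, 199.3], [261.8, 205.0], [270.4, 211.0], [276.2, 215.0]] at 261,274: [204.5 213.4] seen 203.9,213
0.024 [[264.0, 209.2], [271.8, 214.6]]
0.027 [[264.0, 208.6], [271.9, 214.0]]
0.03 [[264.0, 207.9], [271.9, 213.3]]
```

Request:
{"fn": "carry_out", "kwargs": {"rows": [[-1,0.5,-0.8,0.5,-0.1],[-1,0,0,0.8,0],[-1,0,0,0.8,0],[-1,0,0,0.4,0],[-1,0,0,0,0]]}}

```text
time: 24.57
ee_pos: [0.4724, 0.373, 0.1828]
eef_rot: [0.718, 0.696, 0.005, 0.008]
ft_force: [-0.1, 0.2, -0.1]
width: 0.0869
```

```bash
python3 -c "
from h import *
go((.463,.381,.137),89)
"
```

```text
t 24.57 pos [0.4724 0.373  0.1828] phi 88.2 w 0.0869 units [ 0.26 -0.35  1.52] turn -0.16 tilt [ 0.018 -0.004 -1.   ]
```

Clamp B's jaw centre measures about 0.031 to 0.035 by edge and triangulation, inside the 26–36 mm band. I'll use the same recipe for clamp A.

Request:
{"fn": "carry_out", "kwargs": {"rows": [[-1,0.26,-0.35,0.2,-0.16],[-1,0,0,0.5,0],[-1,0,0,0.5,0],[-1,0,0,0,0]]}}

```text
time: 24.9
ee_pos: [0.463, 0.3823, 0.1458]
eef_rot: [0.713, 0.701, 0.006, 0.008]
ft_force: [0.4, -0.1, -0.2]
width: 0.0873
```

```bash
python3 -c "
from h import *
go((.463,.381,.137),89);print(read_state()['ft_force'])
"
```

```text
t 24.9 pos [0.463  0.3823 0.1458] phi 89.0 w 0.0873 units [-0.04 -0.01  0.29] turn -0.0 tilt [ 0.02  -0.002 -1.   ]
[ 0.37612284 -0.06623669 -0.17136403]
```

Request:
{"fn": "carry_out", "kwargs": {"rows": [[-1,-0.02,0.04,0.26,0],[-0.4,0,0,0.03,0],[-0.4,0,0,0,0],[-0.4,0,0,0,0],[-0.4,0,0,0,0],[-0.4,0,0,0,0]]}}

```text
time: 25.4
ee_pos: [0.4654, 0.382, 0.137]
eef_rot: [0.714, 0.701, 0.007, 0.007]
ft_force: [-0.1, 0.7, -1.3]
width: 0.064
```

Request:
{"fn": "carry_out", "kwargs": {"rows": [[1,0,0,0,0],[1,0,0,0,0],[1,0,0,0,0],[1,0,0,0,0],[1,0,0,0,0],[1,0,0,0,0],[1,0,0,0,0],[1,0,0,0,0]]}}

```text
time: 26.07
ee_pos: [0.4656, 0.3816, 0.1373]
eef_rot: [0.714, 0.7, 0.007, 0.008]
ft_force: [-0.2, -0.5, -0.7]
width: 0.0321
```

Request:
{"fn": "carry_out", "kwargs": {"rows": [[1,0,0,-0.3,0],[1,0,0,-0.5,0],[1,0,0,-0.7,0],[1,0,0,-0.7,0],[1,0,0,-0.5,0],[1,0,0,0,0]]}}

```text
time: 26.57
ee_pos: [0.463, 0.382, 0.2266]
eef_rot: [0.713, 0.701, 0.007, 0.007]
ft_force: [0.2, 1.0, -0.5]
width: 0.0323
```

```bash
python3 -c "
from h import *
a=np.radians(-4.2);u=np.array([np.cos(a),np.sin(a),0]);w=np.array([-np.sin(a),np.cos(a),0]);o=np.array([.594,.2085,0])
t=o-u*.036-w*.007;print(t)
go((t[0],t[1],.22),85.8);print(read_state()['ft_force'])
"
```

```text
[0.55758401 0.20415537 0.        ]
 t 26.57 pos [0.463  0.382  0.2266] phi 89.0 w 0.0323 units [-5.87  3.25  0.29] turn 0.64 tilt [ 0.02 -0.   -1.  ]
[ 0.16450429  1.00012651 -0.48332181]
```

Request:
{"fn": "carry_out", "kwargs": {"rows": [[1,-0.5,0.3,0,0.64],[1,-0.9,0.5,0,0],[1,-0.9,0.5,0,0],[1,-0.9,0.5,0,0],[1,-0.9,0.5,0,0],[1,-0.9,0.5,0,0],[1,-0.7,0.5,0,0],[1,0,0,0,0]]}}

```text
time: 27.23
ee_pos: [0.5514, 0.2002, 0.2318]
eef_rot: [0.731, 0.682, 0.01, 0.008]
ft_force: [0.1, -1.6, -1.3]
width: 0.0323
```

```bash
python3 -c "
from h import *
go((.5576,.2042,.165),85.8);print(read_state()['ft_force'])
"
```

```text
t 27.23 pos [0.5514 0.2002 0.2318] phi 86.1 w 0.0323 units [0.14 0.14 2.23] turn 0.05 tilt [ 0.025  0.002 -1.   ]
[ 0.12321973 -1.57988107 -1.26604118]
```

Request:
{"fn": "carry_out", "kwargs": {"rows": [[1,0.14,0.14,0.4,0.05],[1,0,0,0.6,0],[1,0,0,0.6,0],[1,0,0,0.2,0],[1,0,0,0,0]]}}

```text
time: 27.65
ee_pos: [0.5581, 0.2054, 0.1739]
eef_rot: [0.733, 0.68, 0.01, 0.007]
ft_force: [-0.7, -0.0, -1.0]
width: 0.0326
```

```bash
python3 -c "
from h import *
go((.5566,.2042,.120),85.8);print(read_state()['ft_force'])
"
```

```text
t 27.65 pos [0.5581 0.2054 0.1739] phi 85.7 w 0.0326 units [-0.05 -0.09  1.8 ] turn -0.03 tilt [ 0.025  0.003 -1.   ]
[-0.70347758 -0.0436035  -1.01545766]
```

Request:
{"fn": "carry_out", "kwargs": {"rows": [[1,-0.05,-0.05,0.3,0],[1,0,0,0.4,0],[1,0,0,0.4,0],[1,0,0,0,0]]}}

```text
time: 27.98
ee_pos: [0.5566, 0.2067, 0.1387]
eef_rot: [0.732, 0.681, 0.011, 0.007]
ft_force: [-1.1, -0.5, -1.5]
width: 0.0323
```

```bash
python3 -c "
from h import *
go((.5566,.2042,.120),85.8);print(read_state()['ft_force'])
"
```

```text
t 27.98 pos [0.5566 0.2067 0.1387] phi 85.8 w 0.0323 units [-0.09 -0.01  0.62] turn 0.01 tilt [ 0.026  0.004 -1.   ]
[-1.05387572 -0.52449587 -1.5484948 ]
```

Request:
{"fn": "carry_out", "kwargs": {"rows": [[1,-0.09,0,0.3,0],[1,0,0,0.2,0],[1,0,0,0,0]]}}

```text
time: 28.23
ee_pos: [0.5568, 0.2041, 0.1221]
eef_rot: [0.732, 0.681, 0.011, 0.007]
ft_force: [0.4, -0.5, -0.8]
width: 0.032
```

Request:
{"fn": "carry_out", "kwargs": {"rows": [[1,0,0,0.12,0],[1,0,0,0,0]]}}

```text
time: 28.4
ee_pos: [0.5579, 0.2051, 0.1194]
eef_rot: [0.732, 0.681, 0.013, 0.007]
ft_force: [-1.3, 0.2, -0.6]
width: 0.0321
```

Request:
{"fn": "carry_out", "kwargs": {"rows": [[1,0,0,0.12,0],[1,0,0,0,0]]}}

```text
time: 28.57
ee_pos: [0.5599, 0.2074, 0.1186]
eef_rot: [0.732, 0.681, 0.016, 0.008]
ft_force: [-0.1, -0.6, -1.2]
width: 0.0319
```

Request:
{"fn": "carry_out", "kwargs": {"rows": [[1,-0.12,-0.06,-0.12,0],[1,0,0,0,0]]}}

```text
time: 28.73
ee_pos: [0.5577, 0.2038, 0.1226]
eef_rot: [0.732, 0.681, 0.016, 0.008]
ft_force: [0.0, 0.6, -1.2]
width: 0.0319
```

```bash
python3 -c "
from h import *
go((.5570,.2037,.1205),85.8);print(read_state()['ft_force'])
"
```

```text
t 28.73 pos [0.5577 0.2038 0.1226] phi 85.9 w 0.0319 units [-0.01 -0.02  0.07] turn 0.02 tilt [ 0.035  0.01  -0.999]
[ 0.04819033  0.60579529 -1.18144843]
```

Request:
{"fn": "carry_out", "kwargs": {"rows": [[1,0,0,0.06,0],[1,0,0,0,0],[0.15,0,0,0,0],[0.05,0,0,0,0],[-0.05,0,0,0,0],[-0.15,0,0,0.02,0],[-0.25,0,0,0.02,0],[-0.35,0,0,0.02,0],[-0.45,0,0,0,0],[-0.6,0,0,0,0],[-0.8,0,0,0,0],[-0.8,0,0,0,0]]}}

```text
time: 29.73
ee_pos: [0.5573, 0.2036, 0.1181]
eef_rot: [0.732, 0.681, 0.016, 0.008]
ft_force: [0.4, -0.1, 0.9]
width: 0.0737
```

Request:
{"fn": "carry_out", "kwargs": {"rows": [[-0.9,0,0,-0.3,0],[-1,0,0,-0.7,0],[-1,0,0,-0.9,0],[-1,0,0,-0.9,0],[-1,0,0,-0.9,0],[-1,0,0,-0.9,0],[-1,0.6,-0.9,0,0],[-1,0.6,-0.9,0,0],[-1,0.6,-0.9,0,0],[-1,0.6,-0.9,0,0],[-1,0,0,0,0]]}}

```text
time: 30.65
ee_pos: [0.447, 0.2829, 0.2669]
eef_rot: [0.734, 0.679, 0.016, 0.009]
ft_force: [-0.8, 0.7, 0.1]
width: 0.0871
```

```bash
python3 - <<'E'
from h import *
go((.48,.3,.28))
im=camera('side');it=camera('top')
P={}
for q in('clamp_a_handles','clamp_a_jaws','scale_centre','scale_square_end','small_clamp_handles'):
  for n in('top','side'):
    print(q,n,[(np.round(x['xy'],1).tolist(),round(x['conf'],2)) for x in pinpoint(q,n)[:4]])
a=np.radians(-4.2);u=np.array([np.cos(a),np.sin(a),0]);w=np.array([-np.sin(a),np.cos(a),0]);o=np.array([.594,.2085,0])
for x in(.028,-.036):
  for z in(.026,.036):
    c=o+u*x-w*.005+[0,0,z];print(x,z,proj('side',[c,c+[0,0,.096]]).round(1).tolist(),proj('top',[c,c+[0,0,.096]]).round(1).tolist())
def crop(im,n,u0,v0,W,H,S):
    g=cv2.resize(im[v0:v0+H,u0:u0+W],None,fx=S,fy=S,interpolation=2)
    for x in(.028,-.036):
      for z in(.026,.036):
        L=proj(n,[o+u*(x+d)-w*.0205+[0,0,z-.009] for d in(-.0135,.0135)])
        if n=='side':cv2.polylines(g,[np.int32((L-(u0,v0)+.5)*S)],False,(255,0,255) if z<.03 else (0,255,0),1)
    return g
A=crop(im,'side',235,160,60,60,9);B=crop(it,'top',205,150,28,60,9)
cv2.imwrite('pics/fin.png',np.hstack([A,B]))
E
```

```text
t 30.65 pos [0.447  0.2829 0.2669] phi 85.6 w 0.0871 units [ 0.66  1.07 -0.39] turn None tilt [ 0.037  0.009 -0.999]
clamp_a_handles top [([227.9, 201.6], 0.7)]
clamp_a_handles side [([255.0, 170.3], 0.89)]
clamp_a_jaws top [([225.1, 211.2], 0.49)]
clamp_a_jaws side [([252.0, 190.0], 0.92), ([271.0, 201.7], 0.69)]
scale_centre top [([230.4, 197.4], 0.59)]
scale_centre side [([260.1, 198.0], 0.79)]
scale_square_end top [([229.7, 178.3], 0.65)]
scale_square_end side [([281.9, 212.4], 0.7)]
small_clamp_handles top []
small_clamp_handles side [([281.0, 131.8], 0.6)]
0.028 0.026 [[271.7, 205.9], [273.5, 183.5]] [[230.1, 188.8], [228.7, 182.2]]
0.028 0.036 [[271.9, 203.7], [273.8, 181.0]] [[230.0, 188.2], [228.6, 181.4]]
-0.036 0.026 [[253.4, 193.5], [253.9, 170.7]] [[229.0, 208.4], [227.6, 203.0]]
-0.036 0.036 [[253.4, 191.3], [254.0, 168.1]] [[228.9, 207.8], [227.4, 202.4]]
```

View pics/fin.png

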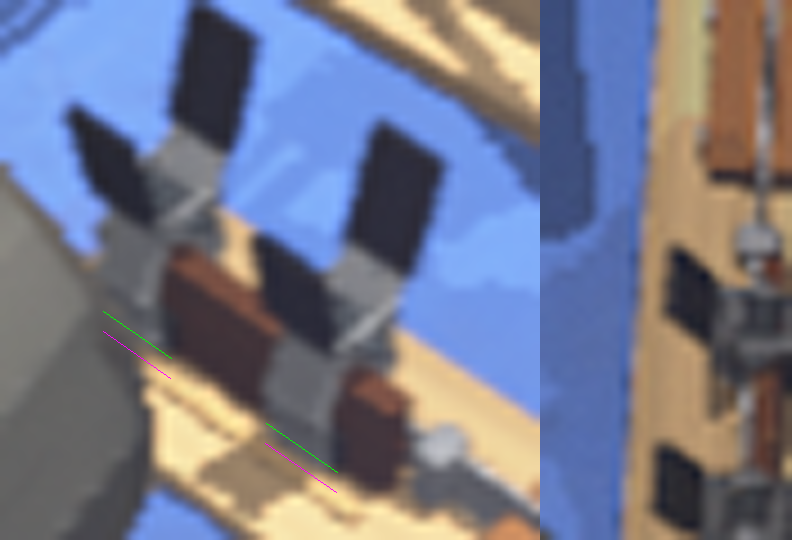

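```bash
python3 - <<'E'
from h import *
ims=[camera('side') for _ in range(2)];im=np.mean(ims,0)
a=np.radians(-4.2);u=np.array([np.cos(a),np.sin(a),0]);w=np.array([-np.sin(a),np.cos(a),0]);o=np.array([.594,.2085,0])
def line(y,z):return proj('side',[o+u*x+w*y+[0,0,z] for x in np.linspace(-.07,.06,40)])
def edge(c,r,f,h=4,thr=None):
    rr=np.arange(int(r)-h,int(r)+h+1);v=f(im[rr,c]);g=np.abs(np.diff(v));k=np.argmax(g)
    s=slice(max(0,k-1),k+2);return (np.arange(len(g))[s]*g[s]).sum()/g[s].sum()+.5+rr[0]
rb=lambda p:p[...,2]-p[...,0]
mn=lambda p:p.mean(-1)
for nm,y,z,cols,f in(('scale bot',-.012,.012,list(range(256,263))+list(range(274,279)),mn),('scale top front',-.012,.057,list(range(257,264))+[276,277,278],rb),('jawB bot z=.031',-.0205,.022,range(265,271),rb),('jawA bot z=.031',-.0205,.022,range(247,253),rb)):
    L=line(y,z);print(nm,[(c,round(edge(c,np.interp(c,L[:,0],L[:,1]),f)-np.interp(c,L[:,0],L[:,1]),1)) for c in cols])
print('px per 10mm z',proj('side',[o+[0,0,.03],o+[0,0,.04]])[:,1])
for r in range(186,206): print(r,' '.join('%3d/%3d'%(im[r,c].mean(),rb(im[r,c])) for c in range(243,258)))
E
```

```text
scale bot [(256, np.float64(0.4)), (257, np.float64(0.3)), (258, np.float64(-0.1)), (259, np.float64(0.1)), (260, np.float64(0.5)), (261, np.float64(0.6)), (262, np.float64(0.0)), (274, np.float64(0.9)), (275, np.float64(1.1)), (276, np.float64(-0.0)), (277, np.float64(-0.7)), (278, np.float64(-1.5))]
scale top front [(257, np.float64(-3.6)), (258, np.float64(-3.5)), (259, np.float64(-0.0)), (260, np.float64(-0.1)), (261, np.float64(0.1)), (262, np.float64(-0.0)), (263, np.float64(0.1)), (276, np.float64(-3.3)), (277, np.float64(-3.9)), (278, np.float64(-0.1))]
jawB bot z=.031 [(265, np.float64(0.4)), (266, np.float64(0.3)), (267, np.float64(0.2)), (268, np.float64(0.2)), (269, np.float64(0.5)), (270, np.float64(0.3))]
jawA bot z=.031 [(247, np.float64(-3.0)), (248, np.float64(-3.3)), (249, np.float64(-1.8)), (250, np.float64(2.8)), (251, np.float64(-0.1)), (252, np.float64(-0.1))]
px per 10mm z [198.41736016 196.19053237]
186 181/-118 180/-112 147/-84  98/-20  97/ -5 100/ -7 101/ -7 100/ -7  93/ -8  91/ -8  95/ -7  98/ -7  96/ -6  94/ -6  97/ -7
187 149/-74 175/-100 159/-77 120/-30 
[... 1619 characters left out ...]
  78/ -1  80/  1 105/ 33 154/ 77 162/ 83 140/ 65 126/ 53  97/ 36  74/ 20  58/  8
201  98/  1  98/  0  99/  0  99/  0  91/  0  83/  0  82/ -1 105/ 17 164/ 74 194/ 99 197/ 96 178/ 88 144/ 63 117/ 48  84/ 27
202  99/  1  99/  1 100/  1 100/  0  95/  0  88/  0  79/ -2  79/  3 124/ 48 175/ 89 193/ 95 199/ 95 197/ 90 170/ 78 139/ 60
203  99/  2  99/  1 100/  1  99/  1  98/  1  92/  0  80/ -2  86/ 11 167/ 71 185/ 83 160/ 80 181/ 93 203/ 90 206/ 87 205/ 89
204  99/  1 100/  1 100/  1  99/  0  98/  0  97/  0  88/ -1  90/ 10 166/ 70 210/ 83 187/ 81 151/ 72 173/ 91 193/ 97 204/ 95
205  99/  1  99/  1 100/  0  99/  0  99/  0  97/  0  93/ -1  82/ -3  98/ 22 180/ 78 215/ 79 212/ 79 185/ 83 161/ 82 183/ 95
```

Edges fit the model. The scale is seated against the tang, with offsets of about 0.2 px along most of both edges. Jaw centres are about 30 mm (B) and 31.5 mm (A) above the table. The arm is clear, so I'll hand in.

```bash
python3 -c "
from h import *
print(read_state()['time'],close_job())"
```

```text
the job is handed in; nothing more can be done
31.35 None
```

I stood the scale in the slot with its square end towards the bolster. Then I squeezed both large clamps off the rack and let them close over scale and tang. They sit at about jig x +28 mm (B) and −36 mm (A). The job was handed in at 31.4 s of the 64 s allowed, with the arm clear of everything.

**Last checks:**
- **Scale:** most sampled points on its top and bottom edges fit a scale seated and tight to the tang within about 0.5 px. Near the square end and at a few other columns they were 1 to 4 px off, probably because the edge finder locked onto something else.
- **Clamp height:** I put the jaw centres at about 30 mm (B) and 31.5 mm (A), inside the 26–36 mm band. A rests on only two usable image columns, because the grinder hides the rest of that jaw. My guide lines on the last picture made both look a little higher, near 36 mm. I trusted the edge measurement.
- **Other items:** the side view found the small clamp on the rack; the top view did not report it. I never touched the scissors, pliers or glue bottle, but did not check them again at the end.

**During the work:** each clamp touched down once or twice in the jig while I found the height. The highest wrist force I read was about 6 N. The tool also tilted by up to about 2° on descents, which I could not correct.

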